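# Unload the puzzle-repair vise and clear the board

### The arm

A 6-joint arm with a two-finger parallel gripper is mounted at the origin on the work surface. World frame = base frame: x ahead of the robot, y to its left, z up, the work surface at z = 0. Lengths are in m, angles in rad, forces in N, time in s.
With the tool pointing down it reaches from about 0.375 to 0.975 m from the base axis. Payload 3.8 kg.
Tool frame: the origin (TCP) lies midway between the tips of the shut fingers; the grasp point (between the pads) lies bot.grasp_offset behind it (bot.grasp_offset is the distance from the TCP to the grasp point, in m); z points along the fingers, y is the direction in which the jaws open and shut (so a half turn about z gives the same grasp; the last joint's range is limited). The gripper opens to 85 mm and grips with 20 to 120 N. Pads are 22 mm wide; open, the fingers measure 114 mm over their backs; the gripper's body (76 mm by 85 mm) begins 54 mm behind the grasp point. The pads swing forward as they close: fully open they stand 13 mm farther back than shut.
Start: joints at [-1.305, 0.264, 1.604, -0, 1.274, -0.037], TCP at [0.201, -0.644, 0.231] pointing down, gripper open.
Joint ranges: [-2.63, 2.63], [-0.94, 2.18], [0.31, 2.57], [-1.31, 4.45], [0, 2.66], [-2.55, 2.55]. Speed limits (rad/s): [2.57, 2.57, 3.14, 3.14, 3.14, 3.14].

### API

Orientations are given as a rotation vector (axis times angle).
In Python, from workcell import read_state, viewer, job, bot gives the robot as it stands.
- The arm moves only by the shell command python3 -m crank 'ROWS' [FORCE]. ROWS is text: rows parted by semicolons, each of 7 numbers parted by spaces: the shift along the tool's x, y, z in mm, then the turn, a rotation vector about the tool's x, y, z in rad, then the closure in counts, from 0 (fully open) to 255 (shut). A call has 1 to 20 rows; each row is the pose to reach, as a shift and turn from the pose commanded when the call began, along the tool's axes at that moment; what a row does not reach only later rows make up. A row lasts 1/8 s, in which the tool goes at most 62.5 mm and 10.7 degrees, less where a joint would pass 70% of its speed; a pose out of reach is approached as far as the arm can. A call with a gripper value outside its range is refused whole. The fingers move at their own pace and stop on an object; FORCE is the grip in N (left out, the last holds). Time passes only in rows, so rows that repeat a pose let the fingers close. It gives the time, the measured TCP pose, the force and the opening at its end, in the units of the state.
- read_state(): the state, without advancing time (a new reading comes with each control period).
- viewer.read_camera(name): name is "scene" or "top" or "wrist"; returns a dict with "pixels" (384x512x3 uint8, red, green, blue), "vertical_fov" (degrees; the focal length in pixels is half the picture's height over the tangent of half this angle, whatever the lens; pixels are square), "cx", "cy" (the principal point, pixels), "view" (4x4, takes a point from world to camera coordinates); the wrist camera has in their place "tool_from_camera" (4x4, takes a point from camera to tool coordinates, whose origin is the TCP and whose axes are the flange's). Camera axes: x right, y up, looking along -z (the intrinsics and any distortion apply to the point x, -y, -z); pixel columns grow to the right and rows downward; lengths in m; the calibration is good to about 2 mm. A picture is of the moment at which its call begins: read the wrist's pose just before it. There is no depth.
- job.finish_job(): hands the job in, once; it reports no verdict.
The state is a dict: "time": time; "q": joint angles; "joint_vel": joint speeds; "joint_torque": joint torques, N m; "tool_pos": TCP position; "tcp_rot": TCP orientation; "wrist_force": force on the tool from outside, world axes, zero at the start; "torque": the same for the moment, N m; "width": opening from 0.0 (shut) to 1.0 (fully open).
Only numpy, scipy, OpenCV 4.12 (cv2) and the standard library are available. Lean on these libraries where they do the work, as an engineer would, in place of code of your own. Each camera call takes 0.05 s, during which the arm holds its last target.

### The job

The mended jigsaw piece in the blue vise is ready: slide the vise's jaw fully open, lift the piece out and stand it in the square blue pot, which must first be turned mouth-up and set on the middle of the green mat, and slide the empty vise shut again. Sweep every loose chip off the brown board into its grey trough with the scraper block, never touching the chips with the fingers because they are sticky, and stand the scraper back on the middle of its black pad. Leave everything else where it is.

Things in the scene. Friction and masses are not known exactly. Their poses are not given: they have to be found in the camera images.
- vise: small blue bench vise screwed to the table: dark base plate 90 x 215 mm, 10 mm thick; fixed jaw on its +y side, sliding jaw on its -y side, both 70 mm wide (along x), jaw tops 50 mm above the table. Origin on the table below the middle of the clamped piece; +y points from the sliding jaw to the fixed jaw (fixed jaw y +17 to +48 mm)
- jaw (a joint): sliding vise jaw, m: 0 = shut (on the piece at the start), grows to 0.055 = fully open as the jaw slides towards the vise's -y; stays where it is left, needs about 5 N
- jaw_handle (a point): middle of the upright red grip plate on top of the sliding jaw: plate 40 mm wide along the vise's x, 14 mm thick along its y, from 50 to 90 mm above the table; this point is 75 mm above the table, moves with the jaw; 47 mm from the clamped piece's face
- piece: repaired chunky jigsaw piece standing upright in the vise: block 28 (x) x 34 (y) x 84 mm tall in red, yellow and green layers, 60 g; a tab sticks out 10 mm from its -y face, 9 to 23 mm above its foot, caught under the sliding jaw's lip until the jaw has opened 12 mm. Origin: centre of its foot, z up its height; in the vise its axes are the vise's, its foot 10 mm above the table
- piece_mid (a point): centre of the piece's block, 42 mm above its foot; axes as the piece
- pot: square blue plastic pot, outside 62 x 62 mm, 54 mm high, walls 3 mm, floor 4 mm (inside 56 x 56 mm), 140 g. Origin: centre of the outside of its closed bottom; +z points from the bottom to the open mouth (it starts mouth-down: origin 54 mm above the table, z pointing down)
- mat: round flat green mat 160 mm across on the table; origin at its centre
- board: fixed puzzle board: brown top 30 mm above the table, 190 (x) x 230 (y) mm, wooden rims 10 mm thick and 12 mm higher along both x sides and the -y side (inside: x -85 to 85, y -105 to 115 mm); its +y edge is open and drops into a grey trough (y 115 to 205, x -90 to 90 mm, floor 4 mm and walls 34 mm above the table). Origin on the table under the centre of the board
- scraper: scraper block: black foot 90 (x) x 34 (y) x 26 mm high, on it an upright wooden grip 46 (x) x 18 (y) mm up to 78 mm; 150 g. Origin: centre of its underside, z up along the grip
- rest: flat black rubber pad 130 (x) x 75 (y) mm, the scraper's place, where it stands at the start; origin at its centre
- chip0: red offcut chip 24 x 20 x 14 mm, lying on the board (may be absent); origin: centre of its underside
- chip1: orange offcut chip 24 x 20 x 14 mm, lying on the board (may be absent); origin: centre of its underside
- chip2: yellow offcut chip 24 x 20 x 14 mm, lying on the board (may be absent); origin: centre of its underside
- chip3: green offcut chip 24 x 20 x 14 mm, lying on the board (may be absent); origin: centre of its underside
- chip4: blue offcut chip 24 x 20 x 14 mm, lying on the board (may be absent); origin: centre of its underside
- glue: white glue bottle with orange cap, 48 mm across, 130 mm high; bystander
- mug: white mug 76 mm across, 90 mm high; bystander
- tape: roll of clear tape, 64 mm across, 22 mm high; bystander
- screwdriver: screwdriver lying on the table; bystander
- spare_red: flat red jigsaw piece 40 mm, 12 mm thick; bystander
- spare_blue: flat blue jigsaw piece 40 mm, 12 mm thick; bystander
- vise_seat (a point): middle of the vise's seat, on the base plate 10 mm above the table, where the foot of the clamped piece stands
Things that resemble listed ones, but are neither listed nor needed, are in the scene too. Of the things shaped like the pot, the blue one is meant.

How it is judged:
By the outcome, as a careful person would: the job done as asked, in the order asked, and still so for the second after the job is handed in, with the robot touching nothing.
Of chip0, chip1, chip2, chip3, chip4 only 3 to 5 are there at a start; the rules pass over those that are not, and their reading is None.
At some moment in a run one of pot, scraper, chip0, chip1, chip2 may be knocked a few centimetres aside while the robot is not near it.
Once in a run the grip may slacken for a moment while it holds something.
It also fails if it takes over 192 s, if anything falls off the work surface, if the arm or the gripper's body presses on something with over 40 N, if the wrist force passes 120 N, or if a joint passes its speed limit or range.

## Working session

There is one attempt and no reset: what is moved stays moved. The work goes in short steps, Python scripts to look and compute and a shell command to move; the robot and the scene stay as the last step left them, time stands still between calls to the robot, and variables do not carry over. Pictures are saved under pics/ and viewed, and the job is handed in when it is done.

```bash
ls; mkdir -p pics; python3 - <<'E'
from workcell import read_state, viewer, job, bot
import cv2
s=read_state();print(s,bot.grasp_offset)
for n in("scene","top","wrist"):
    c=viewer.read_camera(n);cv2.imwrite(f"pics/a_{n}.png",c["pixels"][:,:,::-1])
    print(n,{k:v for k,v in c.items() if k!="pixels"})
E
```

```text
pics
{'time': 0.0, 'q': array([-1.30490951e+00,  2.64780553e-01,  1.60537940e+00, -2.06696722e-05,
        1.27368699e+00, -3.69225734e-02]), 'joint_vel': array([-0.00217069,  0.00072838, -0.0014089 ,  0.00041859,  0.00054956,
        0.00018384]), 'joint_torque': array([-2.62555302e-03, -5.15116632e+01, -3.67317510e+01, -2.70700684e-04,
        1.31492992e-02,  6.47773120e-06]), 'tool_pos': array([ 0.20107216, -0.64359147,  0.22994064]), 'tcp_rot': array([-3.10344027e+00, -4.73508678e-01,  4.35021500e-04]), 'wrist_force': array([ 0.34948535, -0.29420936, -0.80869021]), 'torque': array([0.02582105, 0.00428444, 0.02131792]), 'width': 0.9950152391045322} 0.0187
scene {'vertical_fov': 52.56712422906364, 'cx': 254.20146908282993, 'cy': 186.43518597535882, 'view': array([[ 0.68151899,  0.73157928,  0.0179893 , -0.30789423],
       [-0.50281638,  0.45026609,  0.73785916,  0.23916612],
       [ 0.5317025 , -0.51191035,  0.67471494, -1.46979851],
       [ 0.        ,  0.        ,  0.        ,  1.        ]])}
top {'vertical_fov': 55.68422404172962, 'cx': 251.24103181432184, 'cy': 199.00455096457998, 'view': array([[-0.00939189, -0.99982995, -0.01587039, -0.06564373],
       [ 0.98690531, -0.01182394,  0.16086674, -0.53867376],
       [-0.16102704, -0.01415172,  0.98684853, -1.2357756 ],
       [ 0.        ,  0.        ,  0.        ,  1.        ]])}
wrist {'vertical_fov': 64.44672220675871, 'cx': 252.54427035486086, 'cy': 188.691499423947, 'tool_from_camera': array([[-1.48210193e-05,  9.56393728e-01,  2.92080532e-01,
         7.54311287e-02],
       [ 9.99999979e-01,  7.38174262e-05, -1.90966183e-04,
        -4.61218684e-04],
       [-2.04199493e-04,  2.92080523e-01, -9.56393709e-01,
        -1.41941267e-01],
       [ 0.00000000e+00,  0.00000000e+00,  0.00000000e+00,
         1.00000000e+00]])}
```

View pics/a_top.png

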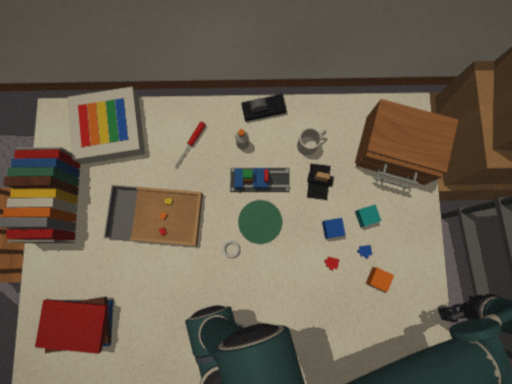

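View pics/a_scene.png

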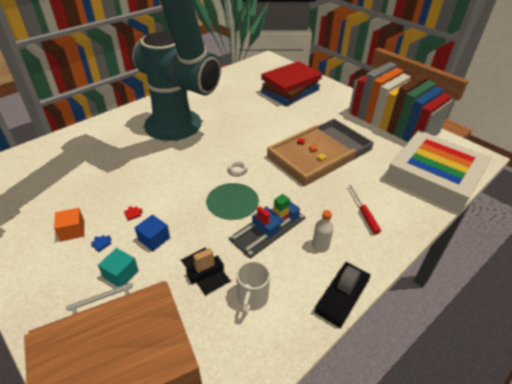

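View pics/a_wrist.png

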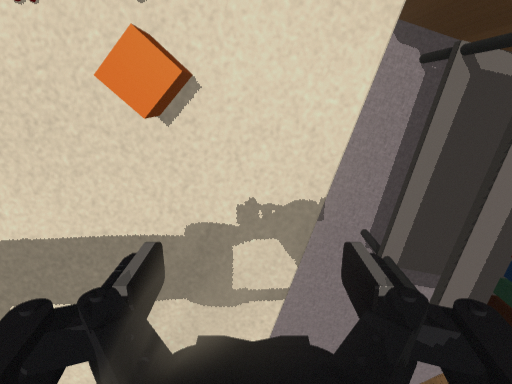

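```bash
cat > h.py <<'E'
import numpy as np, cv2
from scipy.spatial.transform import Rotation as R
from workcell import read_state, viewer, job, bot
def T_tool(s=None):
    s=s or read_state(); T=np.eye(4); T[:3,:3]=R.from_rotvec(s["tcp_rot"]).as_matrix(); T[:3,3]=s["tool_pos"]; return T
def cam(name,png=None):
    T=T_tool(); c=viewer.read_camera(name)
    c["W"]=T@c["tool_from_camera"] if name=="wrist" else np.linalg.inv(c["view"])
    c["f"]=192/np.tan(np.radians(c["vertical_fov"]/2))
    if png: cv2.imwrite(png,c["pixels"][:,:,::-1])
    return c
def ray(c,u,v):
    d=np.array([(u-c["cx"])/c["f"],-(v-c["cy"])/c["f"],-1.]); return c["W"][:3,3],c["W"][:3,:3]@d
def plane(c,u,v,z):
    o,d=ray(c,u,v); return o+d*(z-o[2])/d[2]
def proj(c,p):
    q=np.linalg.inv(c["W"])@np.append(p,1); return c["cx"]+c["f"]*q[0]/-q[2], c["cy"]-c["f"]*q[1]/-q[2]
def crop(c,x0,y0,x1,y1,k,png):
    cv2.imwrite(png,cv2.resize(c["pixels"][y0:y1,x0:x1,::-1],None,fx=k,fy=k,interpolation=cv2.INTER_CUBIC))
def mask(c,lo,hi,roi=None):
    h=cv2.cvtColor(c["pixels"],cv2.COLOR_RGB2HSV); m=cv2.inRange(h,np.array(lo),np.array(hi))
    if roi: z=np.zeros_like(m); x0,y0,x1,y1=roi; z[y0:y1,x0:x1]=m[y0:y1,x0:x1]; m=z
    return m
def blobs(m,amin=8):
    n,l,st,ce=cv2.connectedComponentsWithStats(m)
    return [(tuple(ce[i].round(1)),int(st[i,4]),cv2.minAreaRect(np.argwhere(l==i)[:,::-1].astype(np.float32))) for i in range(1,n) if st[i,4]>=amin]
E
python3 - <<'E'
from h import *
c=cam("top")
crop(c,225,150,365,250,5,"pics/b1.png"); crop(c,100,180,210,250,6,"pics/b2.png")
for n,u,v,z in[("vise",260,179,0.02),("piecetop",247,174,.094),("handle",267,175,.09),("pot",334,228,.054),("mat",260,221,0),("board",167,217,.03),("yel",168,202,.044),("or",164,215,.044),("red",163,231,.044),("scr",323,176,.078)]:
    print(n,plane(c,u,v,z).round(3))
E
```

```text
vise [ 0.615 -0.103  0.02 ]
piecetop [ 0.616 -0.058  0.094]
handle [ 0.613 -0.127  0.09 ]
pot [ 0.432 -0.355  0.054]
mat [ 0.464 -0.102  0.   ]
board [0.479 0.228 0.03 ]
yel [0.531 0.222 0.044]
or [0.485 0.235 0.044]
red [0.429 0.237 0.044]
scr [ 0.61  -0.32   0.078]
```

View pics/b1.png

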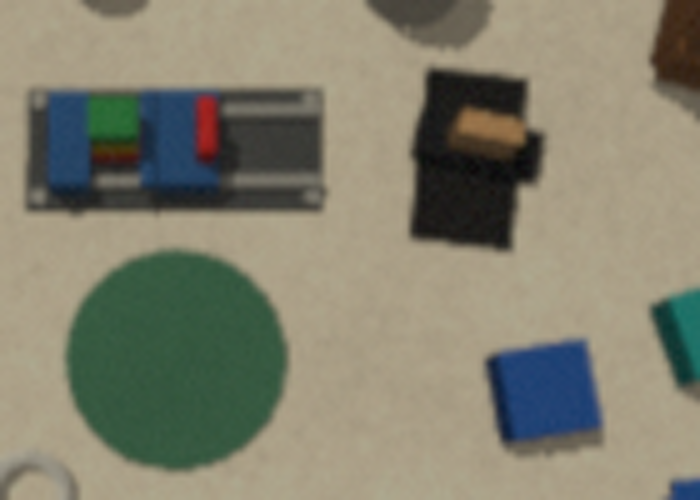

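View pics/b2.png

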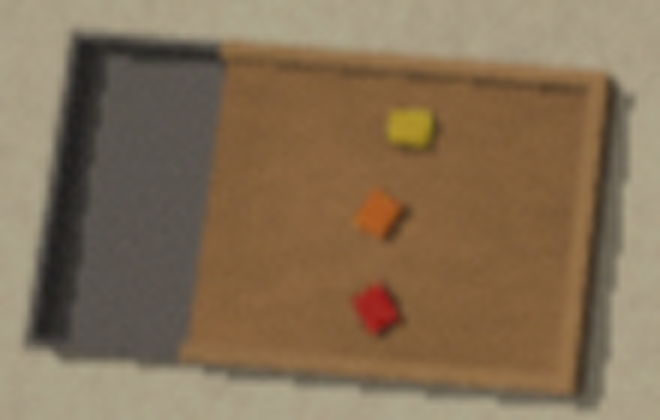

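```bash
cat >> h.py <<'E'
def rot_down(psi,tilt=0):
    # tool x at yaw psi(deg) pointing down; then tilt (deg) about tool y
    p=np.radians(psi); x=np.array([np.cos(p),np.sin(p),0]); z=np.array([0,0,-1.]); y=np.cross(z,x)
    return np.c_[x,y,z]@R.from_rotvec([0,np.radians(tilt),0]).as_matrix()
def plan(pos,psi,tilt=0):
    T=T_tool(); Rt=rot_down(psi,tilt)
    d=T[:3,:3].T@(np.array(pos)-T[:3,3])*1000; r=R.from_matrix(T[:3,:3].T@Rt).as_rotvec()
    print("shift",d.round(1),"turn",r.round(4), "dist",np.linalg.norm(d).round(), "deg",np.degrees(np.linalg.norm(r)).round(1))
E
python3 - <<'E'
from h import *
plan([.432,-.355,.25],90)
c=cam("top")
for n,u,v,z in[("teal",369,215,.054),("orangepot",380,279,.054)]: print(n,plane(c,u,v,z).round(3))
E
```

```text
shift [ 306.5 -206.9  -19.3] turn [-1.200e-03 -1.000e-03 -1.268e+00] dist 370.0 deg 72.7
teal [ 0.475 -0.477  0.054]
orangepot [ 0.26  -0.5    0.054]
```

```bash
python3 -m crank '306 -207 -19 0 0 -1.268 0;306 -207 -19 0 0 -1.268 0;306 -207 -19 0 0 -1.268 0;306 -207 -19 0 0 -1.268 0;306 -207 -19 0 0 -1.268 0;306 -207 -19 0 0 -1.268 0;306 -207 -19 0 0 -1.268 0;306 -207 -19 0 0 -1.268 0'
python3 - <<'E'
from h import *
c=cam("wrist","pics/c1.png"); print(read_state()["q"].round(3))
E
```

```text
time: 1.25
tool_pos: [0.4321, -0.3547, 0.2503]
tcp_rot: [2.221, 2.222, -0.0]
wrist_force: [0.3, -1.2, -1.1]
width: 1.0
[-0.733  0.033  1.832 -0.     1.277 -0.731]
```

View pics/c1.png

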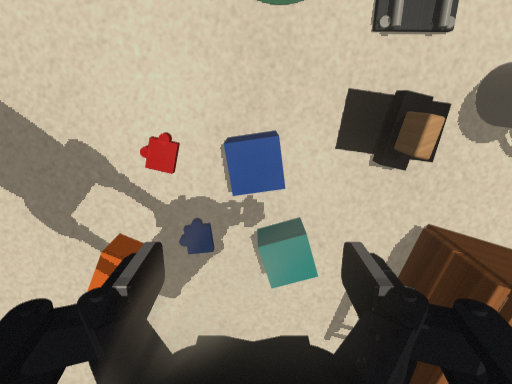

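```bash
python3 - <<'E'
from h import *
c=cam("wrist")
h=cv2.cvtColor(c["pixels"],cv2.COLOR_RGB2HSV); print(h[165,254],h[136,250],h[260,290])
for lo in(150,):
  m=mask(c,(105,120,110),(125,255,255),(200,110,310,215)); 
  for ce,a,r in blobs(m,100):
    b=cv2.boxPoints(r); P=np.array([plane(c,*p,.054) for p in b]); print(ce,a,b.round(),P.round(4),P.mean(0).round(4)); print(np.linalg.norm(np.diff(P,axis=0),axis=1)); e=P[1]-P[0];print(np.degrees(np.arctan2(e[1],e[0])))
E
```

```text
[110 167 136] [111 108  80] [ 84 118 136]
(np.float64(255.1), np.float64(164.7)) 2853 [[224. 143.]
 [279. 135.]
 [286. 187.]
 [232. 195.]] [[ 0.4009 -0.3301  0.054 ]
 [ 0.4611 -0.3214  0.054 ]
 [ 0.4714 -0.3816  0.054 ]
 [ 0.4081 -0.3913  0.054 ]] [ 0.4354 -0.3561  0.054 ]
[0.06083648 0.06112203 0.0640473 ]
8.261985145751234
```

```bash
python3 - <<'E'
from h import *
Rt=rot_down(98.4,-45); g=np.array([.4354,-.3561,.031]); t=g+.0187*Rt[:,2]; print(t)
plan(t-.11*Rt[:,2],98.4,-45)
E
```

```text
[ 0.43733164 -0.36918105  0.0177771 ]
shift [ 63.4  -5.5 154.6] turn [-0.059  -0.7839 -0.1416] dist 167.0 deg 45.8
```

```bash
python3 -m crank '63.4 -5.5 50 -0.059 -0.784 -0.1416 0;63.4 -5.5 100 -0.059 -0.784 -0.1416 0;63.4 -5.5 154.6 -0.059 -0.784 -0.1416 0;63.4 -5.5 154.6 -0.059 -0.784 -0.1416 0;63.4 -5.5 154.6 -0.059 -0.784 -0.1416 0;63.4 -5.5 154.6 -0.059 -0.784 -0.1416 0'
python3 - <<'E'
from h import *
c=cam("wrist","pics/c2.png"); print(read_state()["q"].round(3))
Rt=rot_down(98.4,-45);t=np.array([.4373,-.3692,.0178]);plan(t,98.4,-45)
E
```

```text
time: 2.1
tool_pos: [0.4236, -0.2908, 0.0928]
tcp_rot: [1.608, 1.874, -0.669]
wrist_force: [-0.1, 0.8, 0.0]
width: 0.998
[-0.189  0.029  2.382 -1.147  0.819  0.527]
shift [ -1.7   0.9 109.7] turn [-0.0002 -0.0028  0.0035] dist 110.0 deg 0.3
```

View pics/c2.png

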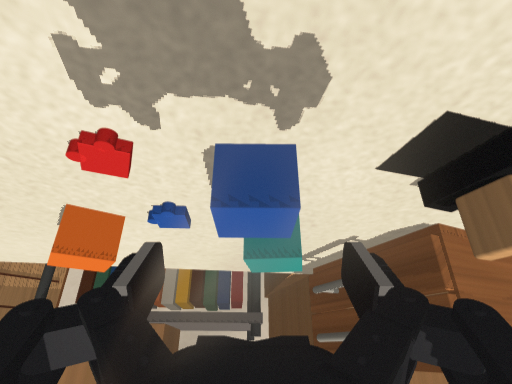

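```bash
python3 -m crank '0 0 30 0 0 0 0;-1 0 60 0 0 0 0;-1 0 90 0 0 0 0;-1 0 110 0 0 0 0;-1 0 110 0 0 0 0;-1 0 110 0 0 0 255;-1 0 110 0 0 0 255;-1 0 110 0 0 0 255;-1 0 110 0 0 0 255;-1 0 110 0 0 0 255' 50
python3 - <<'E'
from h import *
c=cam("scene");crop(c,90,160,290,310,4,"pics/c3.png"); print(read_state()["q"].round(3))
E
```

```text
time: 3.4
tool_pos: [0.4438, -0.3619, 0.0358]
tcp_rot: [1.638, 1.886, -0.67]
wrist_force: [-3.9, 2.8, 6.7]
width: 0.71
[-0.348  0.214  2.315 -1.309  0.69   0.609]
```

View pics/c3.png

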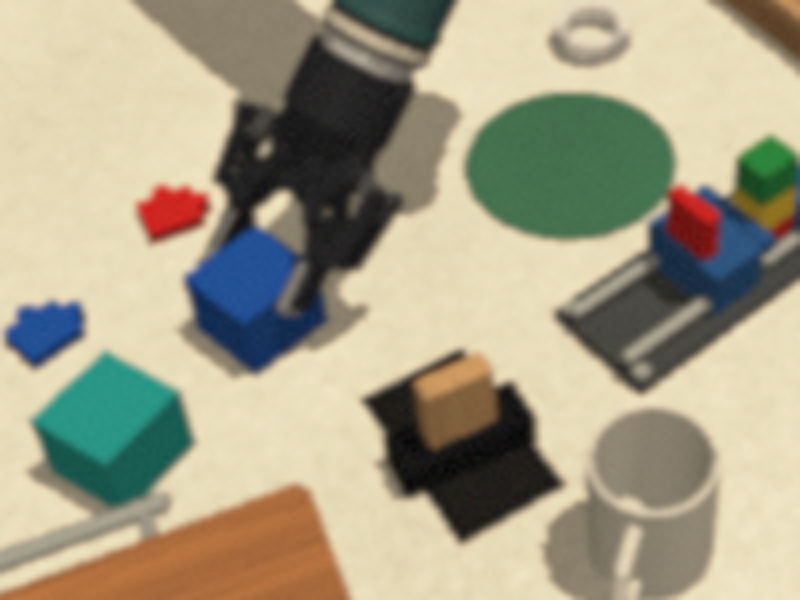

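```bash
python3 -m crank '0 0 0 0 0 0 0;0 0 0 0 0 0 0;0 0 0 0 0 0 0;0 0 -30 0 0 0 0;0 0 -60 0 0 0 0;0 0 -80 0 0 0 0;0 0 -80 0 0 0 0'
python3 - <<'E'
from h import *
print(read_state()["q"].round(3))
c=cam("top");crop(c,300,190,400,300,5,"pics/c4.png")
for a in(-25,):
  Rt=rot_down(98.4,a); g=np.array([.4354,-.3561,.029]); t=g+.0187*Rt[:,2]; print(t)
  plan(t-.09*Rt[:,2],98.4,a)
E
```

```text
time: 4.32
tool_pos: [0.4387, -0.307, 0.0943]
tcp_rot: [1.637, 1.886, -0.666]
wrist_force: [0.7, -0.3, 0.2]
width: 0.999
[-0.228  0.06   2.334 -1.11   0.805  0.464]
[ 0.43655449 -0.36391818  0.01205204]
shift [-13.   -9.6  12.3] turn [-0.0181  0.3214 -0.0015] dist 20.0 deg 18.4
```

View pics/c4.png

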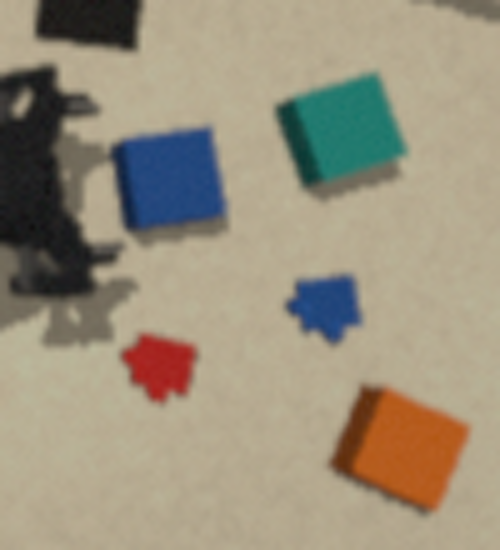

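```bash
python3 -m crank '-13 -9.6 12 -0.018 0.321 0 0;-13 -9.6 12 -0.018 0.321 0 0;-13 -9.6 12 -0.018 0.321 0 0;-13 -9.6 12 -0.018 0.321 0 0'
python3 - <<'E'
from h import *
c=cam("wrist","pics/c5.png"); print(read_state()["q"].round(3))
m=mask(c,(105,100,60),(125,255,255),(190,60,330,280))
for ce,a,r in blobs(m,800):
    print(ce,a,r)
m=mask(c,(105,120,118),(125,255,255),(190,60,330,280))
for ce,a,r in blobs(m,800):
    b=cv2.boxPoints(r); P=np.array([plane(c,*p,.054) for p in b]); print(ce,a,b.round(),P.round(4),P.mean(0).round(4)); e=P[1]-P[0];print(np.degrees(np.arctan2(e[1],e[0])))
E
```

```text
time: 4.88
tool_pos: [0.4301, -0.3282, 0.0938]
tcp_rot: [1.825, 2.101, -0.405]
wrist_force: [-0.5, -0.8, 0.0]
width: 1.001
[-0.473  0.013  2.235 -0.559  0.712 -0.22 ]
(np.float64(265.6), np.float64(198.5)) 9791 ((266.5, 198.99996948242188), (96.99998474121094, 107.99998474121094), 0.0)
(np.float64(264.6), np.float64(227.6)) 4382 [[218. 252.]
 [219. 199.]
 [314. 202.]
 [313. 255.]] [[ 0.4135 -0.3897  0.054 ]
 [ 0.4109 -0.3348  0.054 ]
 [ 0.4702 -0.3288  0.054 ]
 [ 0.4844 -0.383   0.054 ]] [ 0.4447 -0.3591  0.054 ]
92.75104549769203
```

View pics/c5.png

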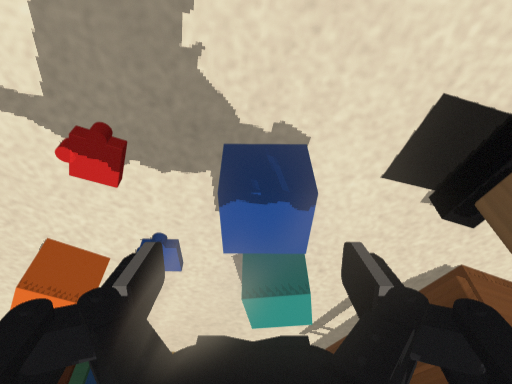

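```bash
python3 - <<'E'
from h import *
c=cam("wrist"); crop(c,200,130,340,270,5,"pics/c6.png")
for u,v,z in[(223,252,.054),(310,253,.054),(218.5,202,.054),(317.5,193,.054),(223,144,0.0),(308,144.5,0.0)]: print(plane(c,u,v,z).round(4))
E
```

```text
[ 0.4166 -0.3868  0.054 ]
[ 0.4806 -0.3788  0.054 ]
[ 0.4098 -0.3354  0.054 ]
[ 0.469  -0.3192  0.054 ]
[ 0.4082 -0.3284  0.    ]
[ 0.4707 -0.3199 -0.    ]
```

View pics/c6.png

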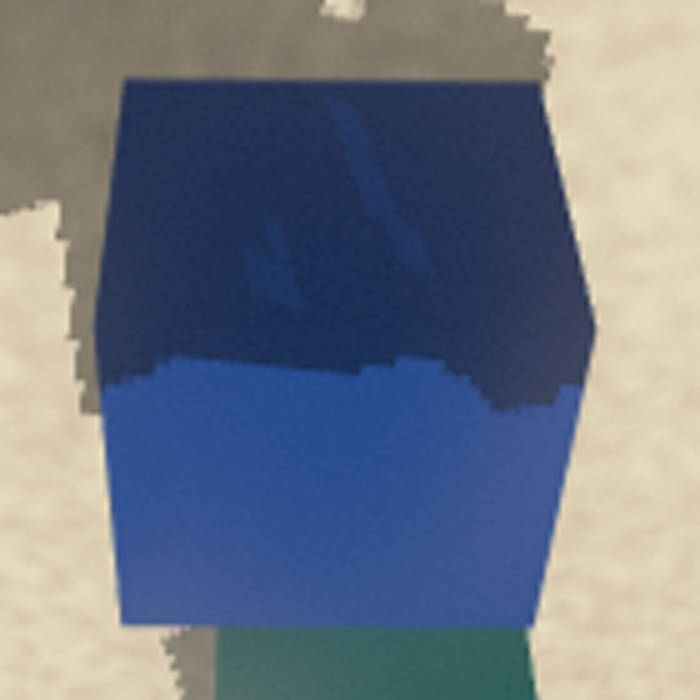

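```bash
python3 - <<'E'
from h import *
c=cam("wrist")
P=[plane(c,u,v,z) for u,v,z in[(224.5,255,.054),(307,255.5,.054),(319,195.5,.054),(219,195.5,.054),(308,146,0.0),(225,146,0.0)]]
print(np.round(P,4)); m=np.mean(P[:4],0);m2=np.mean([P[0],P[1],P[4],P[5]],0);print(m,m2)
for e in(P[1]-P[0],P[2]-P[3],P[4]-P[5]):print(np.degrees(np.arctan2(e[1],e[0])),np.linalg.norm(e))
a=-25;Rt=rot_down(98.2,a); g=np.array([*((m+m2)/2)[:2],.029]); t=g+.0187*Rt[:,2]; print(t); plan(t,98.2,a)
E
```

```text
[[ 0.4177 -0.3887  0.054 ]
 [ 0.4786 -0.3804  0.054 ]
 [ 0.4698 -0.3196  0.054 ]
 [ 0.4094 -0.3284  0.054 ]
 [ 0.4704 -0.3199  0.    ]
 [ 0.4094 -0.3288  0.    ]]
[ 0.44390012 -0.35426818  0.054     ] [ 0.44402822 -0.35443097  0.027     ]
7.772363583986628 0.06145501983806952
8.29680948592977 0.06103845083493785
8.262916472743001 0.061660132783667686
[ 0.44509136 -0.36217174  0.01205204]
shift [-0.9 10.9 88.6] turn [-0.0026 -0.0005  0.0019] dist 89.0 deg 0.2
```

```bash
python3 -m crank '-1 11 0 0 0 0 0;-1 11 30 0 0 0 0;-1 11 60 0 0 0 0;-1 11 80 0 0 0 0;-1 11 88.5 0 0 0 0;-1 11 88.5 0 0 0 0;-1 11 88.5 0 0 0 255;-1 11 88.5 0 0 0 255;-1 11 88.5 0 0 0 255;-1 11 88.5 0 0 0 255' 50
python3 - <<'E'
from h import *
print(read_state()["q"].round(3))
s=read_state();R0=T_tool(s)
up=R0[:3,:3].T@np.array([0,0,1.]);print("up",up)
# targets: lift 120 ; then mat centre tilt 65
plan(R0[:3,3]+[0,0,.12],98.2,-25)
# at mat: grasp point (.464,-.10,z)
Rt=rot_down(90,65); g=np.array([.464,-.10,.15]); print(g+.0187*Rt[:,2]); plan(g+.0187*Rt[:,2],90,65)
E
```

```text
time: 6.28
tool_pos: [0.4475, -0.3627, 0.0149]
tcp_rot: [1.82, 2.104, -0.404]
wrist_force: [-0.1, 3.5, 5.9]
width: 0.72
[-0.523  0.2    2.214 -0.686  0.552 -0.108]
up [-0.42365511  0.00094175 -0.90582308]
shift [-5.080e+01  1.000e-01 -1.087e+02] turn [0.0015 0.0011 0.0009] dist 120.0 deg 0.1
[ 0.464      -0.08305204  0.14209704]
shift [ 194.6   56.7 -231.4] turn [-0.0538  1.5689  0.1513] dist 308.0 deg 90.4
```

```bash
python3 -m crank '-25 0 -54 0 0 0 255;-51 0 -109 0 0 0 255;0 19 -150 -0.018 0.5 0.05 255;60 30 -180 -0.03 0.9 0.09 255;120 40 -210 -0.042 1.25 0.12 255;194 57 -231 -0.0538 1.569 0.1513 255;194 57 -231 -0.0538 1.569 0.1513 255;194 57 -231 -0.0538 1.569 0.1513 255;194 57 -231 -0.0538 1.569 0.1513 255;194 57 -231 -0.0538 1.569 0.1513 255;194 57 -231 -0.0538 1.569 0.1513 255;194 57 -231 -0.0538 1.569 0.1513 255'
python3 - <<'E'
from h import *
print(read_state()["q"].round(3))
c=cam("scene","pics/d1.png")
c=cam("wrist","pics/d2.png")
t=cam("top"); print([(b[0],b[1],plane(t,*b[0],.001).round(4)) for b in blobs(mask(t,(60,80,40),(85,255,255),(200,180,320,270)),100)])
E
```

```text
time: 7.78
tool_pos: [0.4632, -0.0841, 0.1391]
tcp_rot: [-1.524, -1.517, -0.968]
wrist_force: [1.0, 0.2, -1.4]
width: 0.715
[-0.752  0.474  1.935  0.728  1.673 -1.053]
[((np.float64(251.8), np.float64(226.4)), 562, array([ 0.4451, -0.0719,  0.001 ])), ((np.float64(270.9), np.float64(214.7)), 106, array([ 0.4866, -0.1412,  0.001 ])), ((np.float64(236.9), np.float64(264.9)), 123, array([ 0.3095, -0.0179,  0.001 ]))]
```

View pics/d1.png

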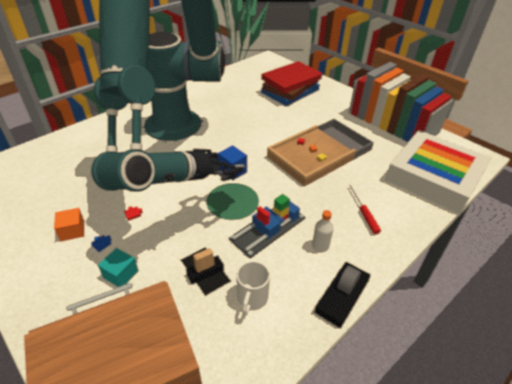

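View pics/d2.png

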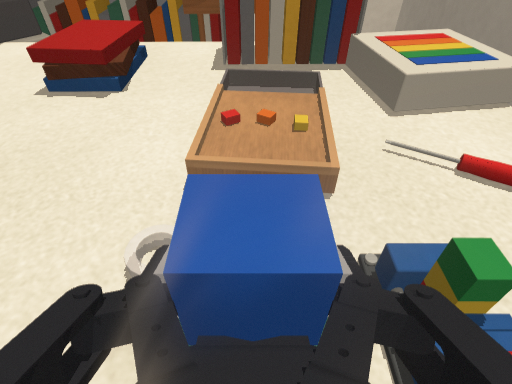

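```bash
python3 - <<'E'
from h import *
t=cam("top"); t["pixels"]=cv2.imread("pics/a_top.png")[:,:,::-1].copy()
for b in blobs(mask(t,(60,80,40),(85,255,255),(200,180,320,270)),100): print(b[:2],plane(t,*b[0],.001).round(4),[plane(t,*p,.001).round(3) for p in cv2.boxPoints(b[2])])
T=T_tool();print(np.degrees(R.from_matrix(rot_down(90,65).T@T[:3,:3]).as_rotvec()))
plan([.463,-.084,.045],90,65);plan([.463,-.084,.0235],90,65)
E
```

```text
((np.float64(259.7), np.float64(221.5)), 1381) [ 0.4624 -0.1005  0.001 ] [array([ 0.538, -0.026,  0.001]), array([ 0.536, -0.175,  0.001]), array([ 0.388, -0.172,  0.001]), array([ 0.39 , -0.026,  0.001])]
[ 0.02785259 -0.08706389 -0.00557438]
shift [-87.8  -1.2  40.8] turn [-0.0005  0.0015  0.0001] dist 97.0 deg 0.1
shift [-107.2   -1.2   49.9] turn [-0.0005  0.0015  0.0001] dist 118.0 deg 0.1
```

```bash
python3 -m crank '-40 0 18.5 0 0 0 255;-70 -1 33 0 0 0 255;-88 -1 41 0 0 0 255;-98 -1 45.5 0 0 0 255;-104 -1 48.5 0 0 0 255;-107 -1 50 0 0 0 255;-108.5 -1 50.5 0 0 0 255;-108.5 -1 50.5 0 0 0 255'
python3 - <<'E'
from h import *
c=cam("scene");crop(c,150,120,310,240,5,"pics/d3.png")
E
```

```text
time: 8.98
tool_pos: [0.4631, -0.0839, 0.026]
tcp_rot: [-1.517, -1.519, -0.975]
wrist_force: [-3.7, -2.8, 14.6]
width: 0.721
```

View pics/d3.png

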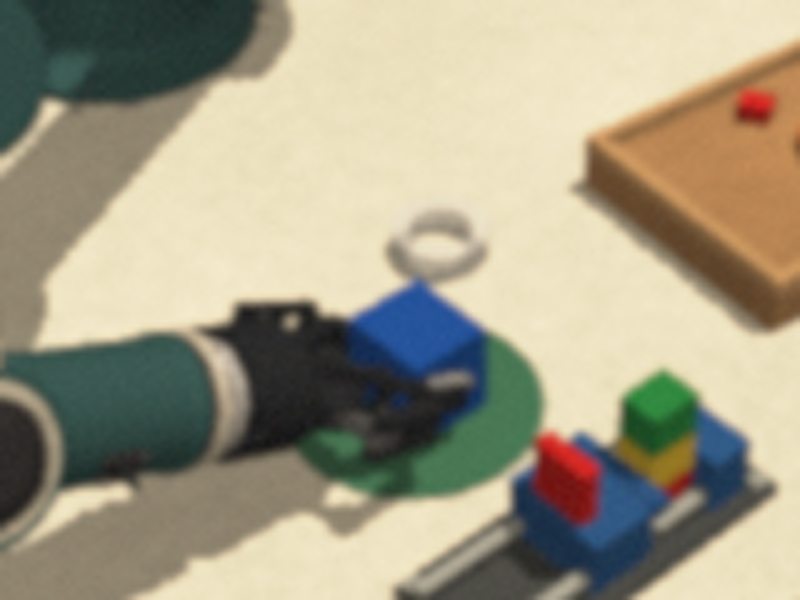

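```bash
python3 -m crank '0 0 0 0 0 0 0;0 0 0 0 0 0 0;0 0 0 0 0 0 0;0 0 -30 0 0 0 0;0 0 -60 0 0 0 0;0 0 -90 0 0 0 0;0 0 -90 0 0 0 0'
python3 - <<'E'
from h import *
c=cam("wrist","pics/d4.png")
a=-20;Rt=rot_down(90,a); g=np.array([.464,-.097,.031]); t=g+.0187*Rt[:,2]; print(t)
plan(t-.16*Rt[:,2],90,a); plan(t-.09*Rt[:,2],90,a)
E
```

```text
time: 9.9
tool_pos: [0.4638, -0.1676, 0.0599]
tcp_rot: [-1.526, -1.523, -0.971]
wrist_force: [-0.3, -0.2, 0.2]
width: 0.999
[ 0.464      -0.10339578  0.01342775]
shift [144.3   0.7  62.3] turn [-3.0000e-04 -1.4836e+00 -1.6000e-03] dist 157.0 deg 85.0
shift [74.5  0.8 68.4] turn [-3.0000e-04 -1.4836e+00 -1.6000e-03] dist 101.0 deg 85.0
```

View pics/d4.png

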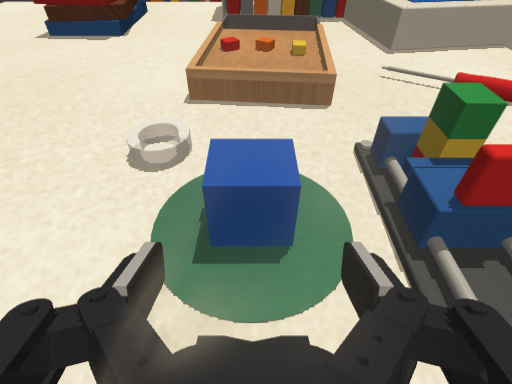

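```bash
python3 -m crank '57 0 -26 0 0 0 0;110 0 -50 0 -0.15 0 0;144 0.7 -10 0 -0.5 0 0;144 0.7 40 0 -0.9 0 0;144 0.7 62 0 -1.4836 0 0;144 0.7 62 0 -1.4836 0 0;144 0.7 62 0 -1.4836 0 0;144 0.7 62 0 -1.4836 0 0;144 0.7 62 0 -1.4836 0 0;144 0.7 62 0 -1.4836 0 0;144 0.7 62 0 -1.4836 0 0'
python3 - <<'E'
from h import *
print(read_state()["q"].round(3))
c=cam("wrist","pics/d5.png")
E
```

```text
time: 11.32
tool_pos: [0.4624, -0.0476, 0.1625]
tcp_rot: [2.032, 2.038, -0.361]
wrist_force: [-0.7, -1.2, -0.2]
width: 0.996
[ 0.098 -0.053  2.126 -0.381  1.138  0.268]
```

View pics/d5.png

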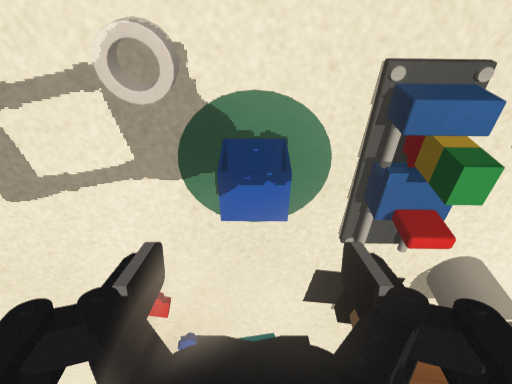

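```bash
python3 - <<'E'
from h import *
c=cam("wrist"); crop(c,190,110,320,240,5,"pics/d6.png")
t=np.array([.464,-.1034,.0134])
for b in [(222,220,.062),(288,220.5,.062)]: print(plane(c,*b))
g=blobs(mask(c,(60,60,25),(88,255,255),(170,80,340,225)),100)
print([x[:2] for x in g])
plan(t,90,-20)
E
```

```text
[ 0.43480089 -0.12244856  0.062     ]
[ 0.49620961 -0.12290458  0.062     ]
[((np.float64(253.9), np.float64(141.5)), 9994)]
shift [ -0.2   1.4 159.5] turn [-0.0033 -0.0024 -0.0004] dist 160.0 deg 0.2
```

View pics/d6.png

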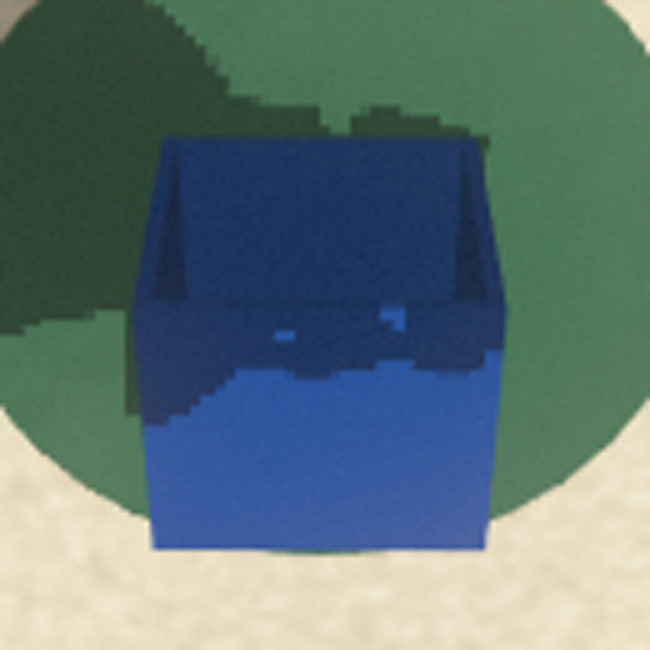

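```bash
python3 - <<'E'
from h import *
Rt=rot_down(89.6,-20); t=np.array([.4655,-.092,.031])+.0187*Rt[:,2]; print(t)
plan(t,89.6,-20)
E
```

```text
[ 0.46545535 -0.09839562  0.01342775]
shift [  4.5   2.9 157.8] turn [-0.0009 -0.0024  0.0061] dist 158.0 deg 0.4
```

```bash
python3 -m crank '4.5 3 40 0 0 0.006 0;4.5 3 90 0 0 0.006 0;4.5 3 120 0 0 0.006 0;4.5 3 145 0 0 0.006 0;4.5 3 157.5 0 0 0.006 0;4.5 3 157.5 0 0 0.006 0;4.5 3 157.5 0 0 0.006 255;4.5 3 157.5 0 0 0.006 255;4.5 3 157.5 0 0 0.006 255;4.5 3 157.5 0 0 0.006 255' 50
python3 - <<'E'
from h import *
print(read_state()["q"].round(3))
s=read_state();T=T_tool(s)
plan(T[:3,3]+[0,0,.1],89.6,-20)
# final: pot origin centre (.463,-.1)
g=T[:3,3]-.0187*T[:3,2]; print("grasp",g)
# offset in pot frame: h = g.y+.1227 ; perp = g.z-.031 -> after +90 rot: up->? 
for z in (.13,.06,g[1]+.1227+.001):
  Rt=rot_down(89.6,70); gg=np.array([.4635,-.100-(g[2]-.031),z]); plan(gg+.0187*Rt[:,2],89.6,70)
E
```

```text
time: 12.68
tool_pos: [0.4675, -0.0978, 0.0155]
tcp_rot: [2.037, 2.026, -0.356]
wrist_force: [-0.4, 1.0, 6.0]
width: 0.718
[-0.008  0.161  2.23  -0.491  0.81   0.35 ]
shift [-34.2   0.2 -94. ] turn [ 0.0028 -0.0005  0.0008] dist 100.0 deg 0.2
grasp [ 0.46746039 -0.09137388  0.03304648]
shift [ -24.5   -3.7 -106.2] turn [0.0016 1.5703 0.0028] dist 109.0 deg 90.0
shift [ -0.6  -3.8 -40.4] turn [0.0016 1.5703 0.0028] dist 41.0 deg 90.0
shift [  8.9  -3.9 -14.4] turn [0.0016 1.5703 0.0028] dist 17.0 deg 90.0
```

```bash
python3 -m crank '-17 0 -47 0 0 0 255;-34 0 -94 0 0 0 255;-25 -2 -106 0 0.5 0 255;-25 -4 -106 0 0.9 0 255;-25 -4 -106 0 1.3 0 255;-25 -4 -106 0 1.5703 0 255;-25 -4 -106 0 1.5703 0 255;-25 -4 -106 0 1.5703 0 255;-25 -4 -106 0 1.5703 0 255;-25 -4 -106 0 1.5703 0 255;-25 -4 -106 0 1.5703 0 255;-25 -4 -106 0 1.5703 0 255'
python3 - <<'E'
from h import *
print(read_state()["q"].round(3))
c=cam("scene");crop(c,130,90,310,220,4,"pics/e1.png")
for z in (.06,.0323):
  Rt=rot_down(89.6,70); gg=np.array([.4635,-.102,z]); plan(gg+.0187*Rt[:,2],89.6,70)
E
```

```text
time: 14.18
tool_pos: [0.4619, -0.0853, 0.1204]
tcp_rot: [-1.467, -1.455, -1.026]
wrist_force: [-1.1, 0.1, -1.2]
width: 0.72
[-0.771  0.557  1.924  0.753  1.702 -1.105]
shift [-63.4   1.3  24. ] turn [-0.0011  0.0004 -0.0004] dist 68.0 deg 0.1
shift [-89.5   1.3  33.5] turn [-0.0011  0.0004 -0.0004] dist 96.0 deg 0.1
```

View pics/e1.png

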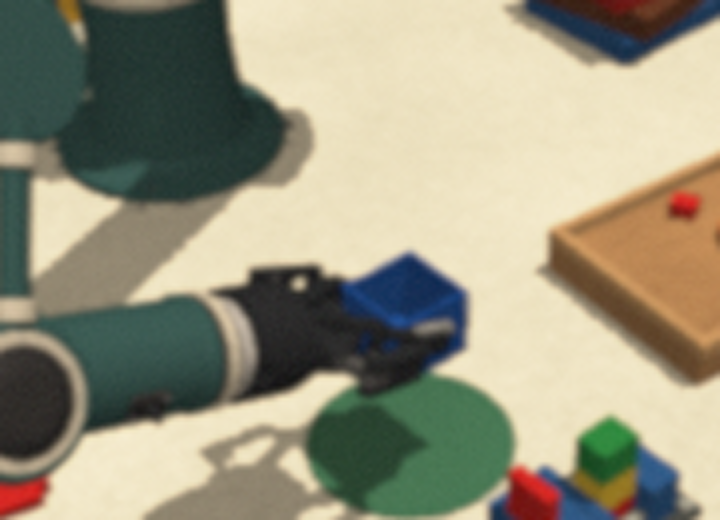

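Mouth-up in the hand (pot around crop pixel 405,300). Lowering onto the mat.

```bash
python3 -m crank '-30 1 11 0 0 0 255;-60 1 23 0 0 0 255;-75 1 28 0 0 0 255;-84 1 31.5 0 0 0 255;-88 1 33 0 0 0 255;-90 1 33.8 0 0 0 255;-91 1 34.2 0 0 0 255;-91 1 34.2 0 0 0 255'
python3 -m crank '0 0 0 0 0 0 0;0 0 0 0 0 0 0;0 0 0 0 0 0 0;0 0 -30 0 0 0 0;0 0 -60 0 0 0 0;0 0 -90 0 0 0 0;60 0 -110 0 0 0 0;60 0 -110 0 0 0 0'
python3 - <<'E'
from h import *
c=cam("wrist","pics/e2.png")
plan([.615,-.16,.24],90)
E
```

```text
time: 15.22
tool_pos: [0.4637, -0.0844, 0.0259]
tcp_rot: [-1.466, -1.458, -1.029]
wrist_force: [-0.2, -1.1, 2.6]
width: 0.717
time: 16.23
tool_pos: [0.4646, -0.1689, 0.1222]
tcp_rot: [-1.468, -1.464, -1.03]
wrist_force: [-0.5, -0.4, -0.3]
width: 1.001
shift [114.8 151.6 -32.5] turn [ 0.0068 -1.2189 -0.0033] dist 193.0 deg 69.8
```

View pics/e2.png

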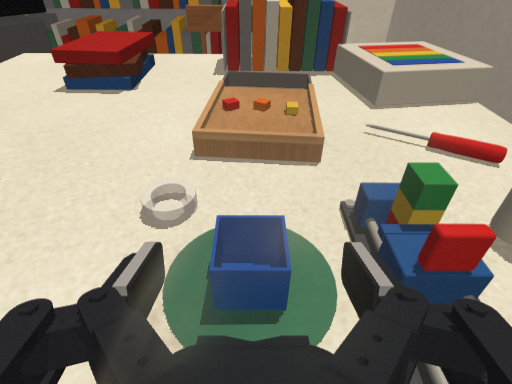

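Pot stands mouth-up on the mat (250,262). Now over the vise.

```bash
python3 -m crank '58 20 -30 0 0 0 0;110 70 -40 0 -0.3 0 0;115 152 -32 0.0068 -0.7 0 0;115 152 -32 0.0068 -1.2189 -0.0033 0;115 152 -32 0.0068 -1.2189 -0.0033 0;115 152 -32 0.0068 -1.2189 -0.0033 0;115 152 -32 0.0068 -1.2189 -0.0033 0;115 152 -32 0.0068 -1.2189 -0.0033 0;115 152 -32 0.0068 -1.2189 -0.0033 0;115 152 -32 0.0068 -1.2189 -0.0033 0'
python3 - <<'E'
from h import *
c=cam("wrist","pics/f1.png")
E
```

```text
time: 17.52
tool_pos: [0.6143, -0.1587, 0.2369]
tcp_rot: [-2.216, -2.217, 0.0]
wrist_force: [0.6, -0.1, -0.4]
width: 0.998
```

View pics/f1.png

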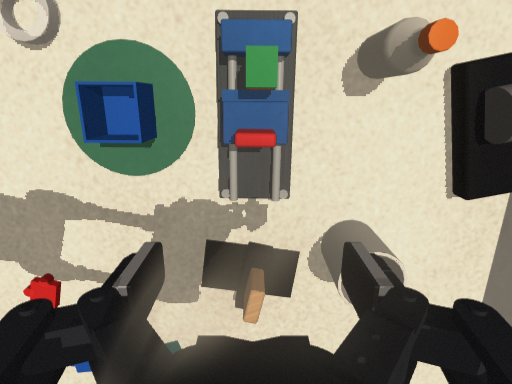

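```bash
cat >> h.py <<'E'
def face(c,lo,hi,roi,z,amin=100):
    for ce,a,r in blobs(mask(c,lo,hi,roi),amin):
        P=np.array([plane(c,*p,z) for p in cv2.boxPoints(r)]); d=np.linalg.norm(np.diff(P,axis=0),axis=1)
        e=P[1]-P[0]; print(np.round(ce,1),a,"ctr",P.mean(0).round(4),"sides",d[:2].round(4),"ang",np.degrees(np.arctan2(e[1],e[0])).round(1))
E
python3 - <<'E'
from h import *
c=cam("wrist")
h=cv2.cvtColor(c["pixels"],cv2.COLOR_RGB2HSV);print(h[66,262],h[85,262],h[135,256],h[143,256],h[30,256])
face(c,(50,120,90),(75,255,255),(235,30,290,100),.094)
face(c,(0,150,150),(8,255,255),(220,110,290,160),.09,40)
face(c,(100,100,60),(125,255,255),(210,10,300,60),.05)
face(c,(100,100,60),(125,255,255),(60,60,170,160),.054)
crop(c,200,0,310,210,3.8,"pics/f2.png")
for u,v in((217,11),(296,12),(291,197),(222,197)):print(plane(c,u,v,.01).round(4))
E
```

```text
[ 65 138 146] [ 65 143 143] [  1 194 214] [  1 197 201] [107 152 141]
[261.1  65.4] 1312 ctr [ 0.6219 -0.0586  0.094 ] sides [0.0274 0.0333] ang -0.1
[254.8 138.6] 547 ctr [ 0.6168 -0.1222  0.09  ] sides [0.0376 0.0122] ang -0.0
[255.1  33.1] 2118 ctr [ 0.6177 -0.0271  0.05  ] sides [0.0676 0.0311] ang -0.1
[115.9 111. ] 4581 ctr [ 0.4719 -0.0998  0.054 ] sides [0.0624 0.082 ] ang 80.4
[0.5759 0.0042 0.01  ]
[0.661  0.0031 0.01  ]
[ 0.6632 -0.2068  0.01  ]
[ 0.5751 -0.2068  0.01  ]
```

View pics/f2.png

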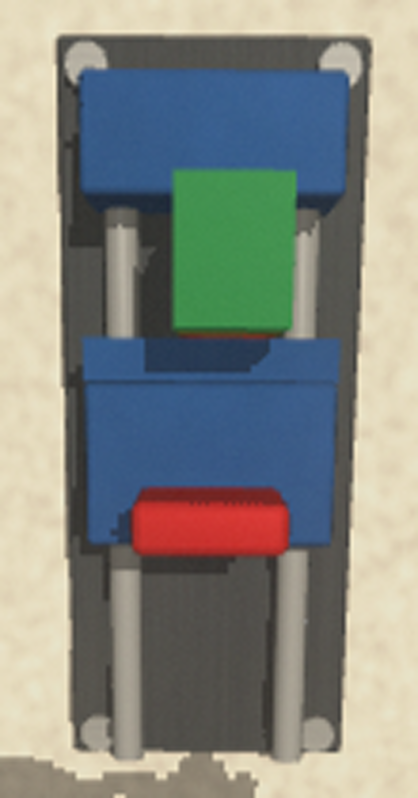

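```bash
python3 - <<'E'
from h import *
plan([.618,-.1224,.058],90)
E
```

```text
shift [ 36.4   4.3 179.3] turn [-0.0047 -0.0045 -0.0011] dist 183.0 deg 0.4
```

```bash
python3 -m crank '36 4 60 -0.0047 -0.0045 0 0;36 4 120 -0.0047 -0.0045 0 0;36 4 160 -0.0047 -0.0045 0 0;36.4 4.3 179.3 -0.0047 -0.0045 0 0;36.4 4.3 180 -0.0047 -0.0045 0 0;36.4 4.3 180 -0.0047 -0.0045 0 255;36.4 4.3 180 -0.0047 -0.0045 0 255;36.4 4.3 180 -0.0047 -0.0045 0 255;36.4 4.3 180 -0.0047 -0.0045 0 255;36.4 4.3 180 -0.0047 -0.0045 0 255;36.4 4.3 180 -0.0047 -0.0045 0 255' 60
python3 -m crank '-6 0 0 0 0 0 255;-12 0 0 0 0 0 255;-18 0 0 0 0 0 255;-24 0 0 0 0 0 255;-30 0 0 0 0 0 255;-36 0 0 0 0 0 255;-42 0 0 0 0 0 255;-48 0 0 0 0 0 255;-53 0 0 0 0 0 255;-56 0 0 0 0 0 255;-56 0 0 0 0 0 255'
python3 - <<'E'
from h import *
c=cam("wrist","pics/f3.png")
E
```

```text
time: 19.0
tool_pos: [0.6159, -0.122, 0.0605]
tcp_rot: [-2.22, -2.221, 0.006]
wrist_force: [-12.2, -1.2, 11.6]
width: 0.459
time: 20.38
tool_pos: [0.6154, -0.1766, 0.0605]
tcp_rot: [-2.218, -2.219, 0.004]
wrist_force: [-12.8, 4.1, 13.8]
width: 0.456
```

View pics/f3.png

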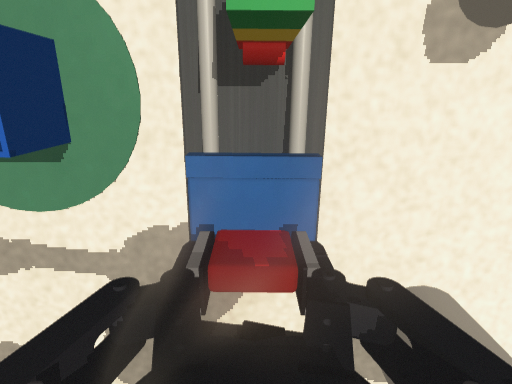

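```bash
python3 -m crank '-2 0 0 0 0 0 255;-3 0 0 0 0 0 255;-3 0 0 0 0 0 255;0 0 0 0 0 0 255;0 0 0 0 0 0 0;0 0 0 0 0 0 0;0 0 0 0 0 0 0;0 0 -50 0 0 0 0;0 0 -110 0 0 0 0;0 0 -150 0 0 0 0;0 0 -150 0 0 0 0'
python3 - <<'E'
from h import *
c=cam("wrist","pics/f4.png")
face(c,(50,120,90),(75,255,255),(200,0,330,140),.094)
face(c,(0,150,150),(8,255,255),(200,110,330,260),.09,40)
plan([.62,-.06,.2],90)
E
```

```text
time: 21.8
tool_pos: [0.6218, -0.1787, 0.2142]
tcp_rot: [2.213, 2.214, 0.008]
wrist_force: [0.3, -0.3, 0.3]
width: 1.004
[249.3  33.4] 1705 ctr [ 0.6215 -0.0586  0.094 ] sides [0.0266 0.0338] ang 0.2
[243.6 179. ] 542 ctr [ 0.6158 -0.1762  0.09  ] sides [0.0369 0.0113] ang -0.2
shift [ 1.182e+02 -1.000e-01  1.080e+01] turn [0.0066 0.0028 0.0002] dist 119.0 deg 0.4
```

View pics/f4.png

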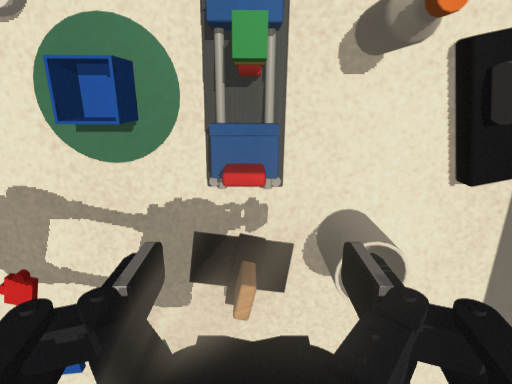

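```bash
python3 -m crank '60 0 5 0.0066 0.0028 0 0;118 0 11 0.0066 0.0028 0 0;118 0 11 0.0066 0.0028 0 0;118 0 11 0.0066 0.0028 0 0'
python3 - <<'E'
from h import *
c=cam("wrist","pics/f5.png")
face(c,(50,120,90),(75,255,255),(200,80,330,240),.094)
face(c,(100,100,60),(125,255,255),(0,100,150,280),.054)
E
```

```text
time: 22.35
tool_pos: [0.6176, -0.0595, 0.1955]
tcp_rot: [-2.215, -2.218, 0.007]
wrist_force: [-0.8, -0.5, 0.3]
width: 1.0
[257.8 187.8] 1272 ctr [ 0.6221 -0.0579  0.094 ] sides [0.0262 0.034 ] ang 0.2
[108.8 207.7] 5298 ctr [ 0.4722 -0.0927  0.054 ] sides [0.0757 0.081 ] ang 79.9
```

View pics/f5.png

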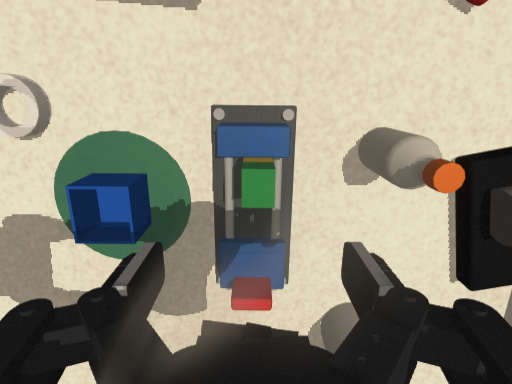

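```bash
python3 - <<'E'
from h import *
c=cam("wrist");crop(c,50,120,200,270,5,"pics/f6.png")
plan([.6205,-.0583,.063],90)
E
```

```text
shift [  2.2   3.2 133.4] turn [-0.0061 -0.0012 -0.0007] dist 133.0 deg 0.4
```

View pics/f6.png

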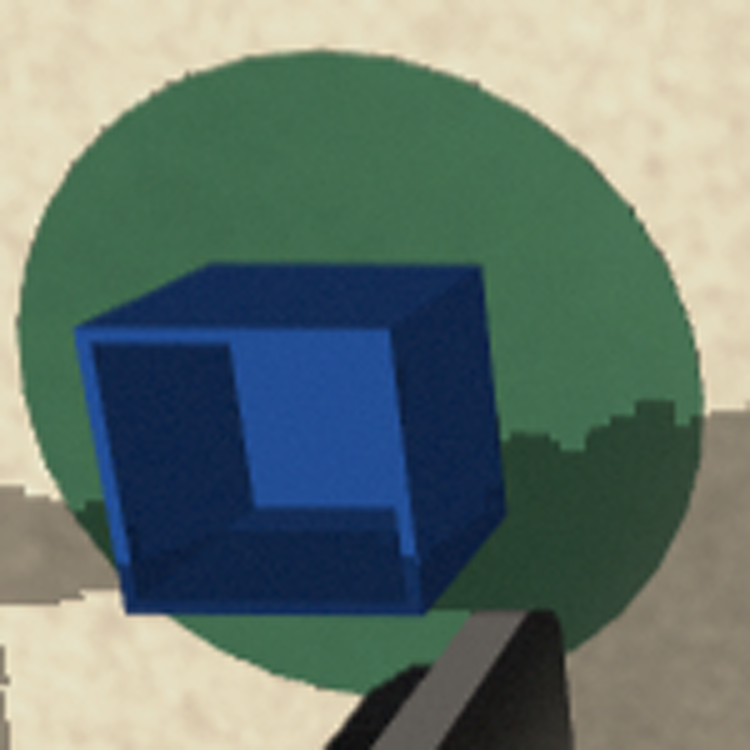

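```bash
python3 - <<'E'
from h import *
c=cam("wrist")
P=np.array([plane(c,u,v,.054) for u,v in[(65.4,185.6),(128,185.6),(135,242.4),(75.6,242.4)]]);print(P.round(4),P.mean(0).round(4))
B=np.array([plane(c,u,v,.001) for u,v in[(92,173),(146.4,173.2),(151,222.5)]]);print(B.round(4),(B[0]+B[2])/2)
# mat edge points by hand from crop
E=[(18,320),(60,180),(130,105),(200,72),(325,49),(475,85),(580,150),(650,235),(700,360),(690,470),(620,610)]
Q=np.array([plane(c,50+x/5,120+y/5,.001)[:2] for x,y in E])
A=np.c_[2*Q,np.ones(len(Q))];s=np.linalg.lstsq(A,(Q**2).sum(1),rcond=None)[0];print("mat",s[:2],np.sqrt(s[2]+s[:2]@s[:2]))
E
```

```text
[[ 0.4353 -0.0692  0.054 ]
 [ 0.4966 -0.0692  0.054 ]
 [ 0.4965 -0.1304  0.054 ]
 [ 0.4348 -0.1305  0.054 ]] [ 0.4658 -0.0998  0.054 ]
[[ 0.4342 -0.0698  0.001 ]
 [ 0.4965 -0.0699  0.001 ]
 [ 0.4958 -0.1309  0.001 ]] [ 0.46496064 -0.1003254   0.001     ]
mat [ 0.46517284 -0.10027786] 0.07945388152010362
```

```bash
python3 -m crank '2.2 3.2 50 -0.006 0 0 0;2.2 3.2 100 -0.006 0 0 0;2.2 3.2 125 -0.006 0 0 0;2.2 3.2 134 -0.006 0 0 0;2.2 3.2 134 -0.006 0 0 0;2.2 3.2 134 -0.006 0 0 255;2.2 3.2 134 -0.006 0 0 255;2.2 3.2 134 -0.006 0 0 255;2.2 3.2 134 -0.006 0 0 255;2.2 3.2 134 -0.006 0 0 255;2.2 3.2 134 -0.006 0 0 255' 60
python3 - <<'E'
from h import *
c=cam("wrist","pics/g1.png")
c=cam("scene");crop(c,190,160,330,260,5,"pics/g2.png")
E
```

```text
time: 23.88
tool_pos: [0.6217, -0.0571, 0.0643]
tcp_rot: [2.22, 2.221, 0.005]
wrist_force: [-0.4, 0.5, 6.0]
width: 0.316
```

View pics/g1.png

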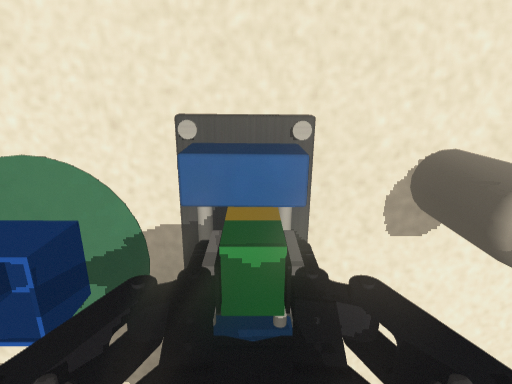

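View pics/g2.png

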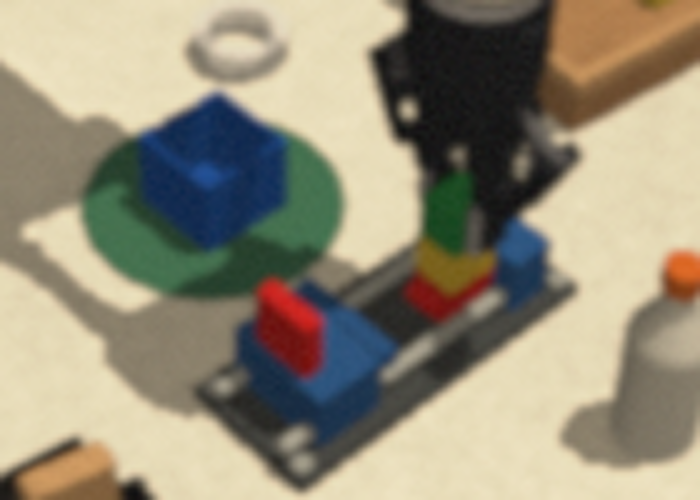

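```bash
python3 -m crank '0 0 -15 0 0 0 255;0 0 -35 0 0 0 255;0 0 -60 0 0 0 255;0 0 -85 0 0 0 255;0 0 -85 0 0 0 255'
python3 - <<'E'
from h import *
c=cam("scene");crop(c,190,130,330,260,4,"pics/g3.png");c=cam("wrist","pics/g4.png")
E
```

```text
time: 24.6
tool_pos: [0.6233, -0.0576, 0.1522]
tcp_rot: [2.218, 2.218, 0.009]
wrist_force: [0.3, 1.2, -0.2]
width: 0.317
```

View pics/g3.png

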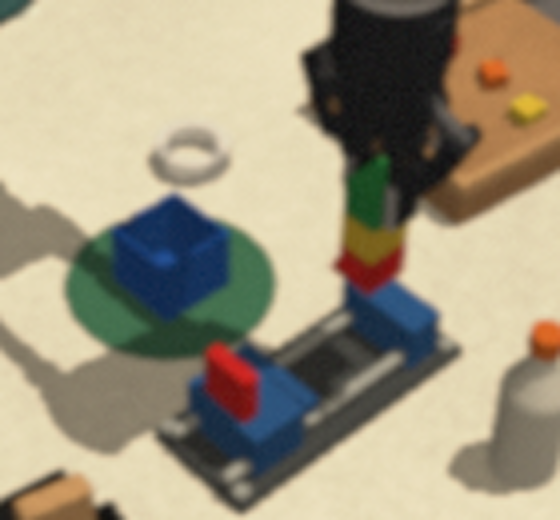

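View pics/g4.png

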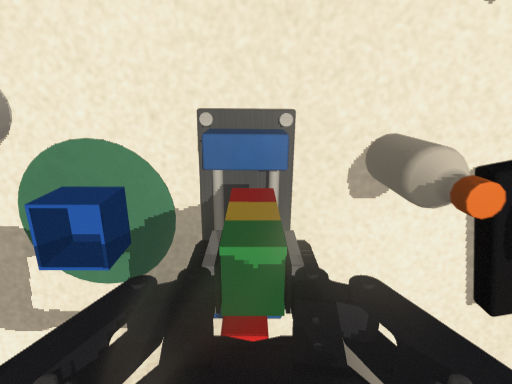

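```bash
python3 - <<'E'
from h import *
plan([.466,-.0938,.15],90)
E
```

```text
shift [ -36.5 -154.9   -1.7] turn [ 0.0018 -0.0015  0.0004] dist 159.0 deg 0.1
```

```bash
python3 -m crank '-9 -40 0 0 0 0 255;-18 -80 0 0 0 0 255;-28 -120 0 0 0 0 255;-36.5 -155 0 0.002 0 0 255;-36.5 -155 0 0.002 0 0 255;-36.5 -155 0 0.002 0 0 255'
python3 - <<'E'
from h import *
c=cam("wrist","pics/g5.png");c=cam("scene");crop(c,170,120,310,240,5,"pics/g6.png")
plan([.466,-.0938,.09],90);plan([.466,-.0938,.0593],90)
E
```

```text
time: 25.45
tool_pos: [0.4659, -0.0937, 0.1474]
tcp_rot: [-2.22, -2.22, -0.001]
wrist_force: [0.6, 0.2, -1.4]
width: 0.318
shift [-0.2 -0.6 57.8] turn [-0.0008 -0.0017  0.0006] dist 58.0 deg 0.1
shift [-0.2 -0.6 88.5] turn [-0.0008 -0.0017  0.0006] dist 89.0 deg 0.1
```

View pics/g5.png

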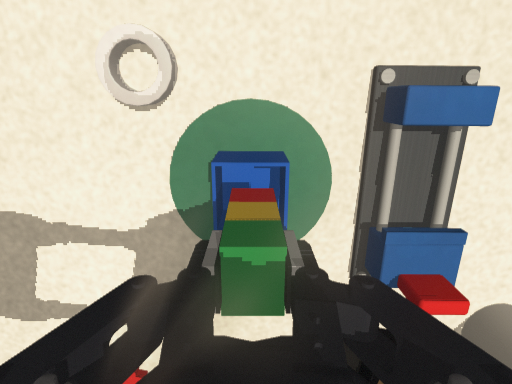

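View pics/g6.png

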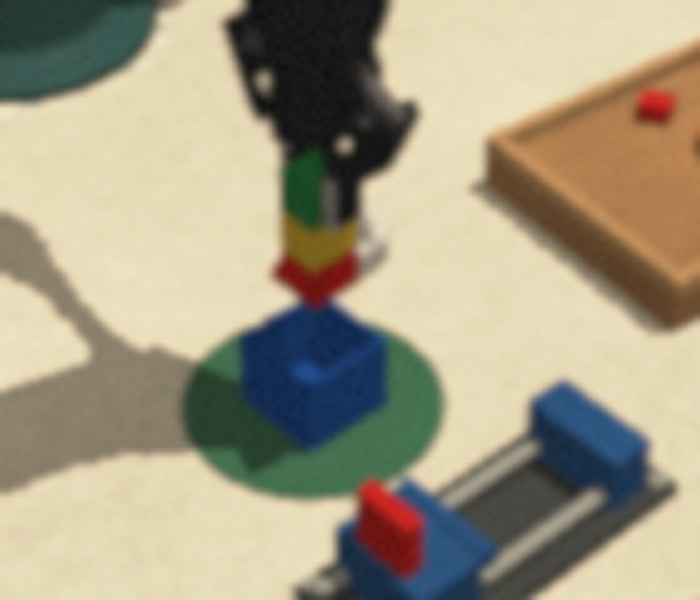

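```bash
python3 -m crank '0 -0.6 25 0 0 0 255;0 -0.6 45 0 0 0 255;0 -0.6 60 0 0 0 255;0 -0.6 72 0 0 0 255;0 -0.6 80 0 0 0 255;0 -0.6 85 0 0 0 255;0 -0.6 88 0 0 0 255;0 -0.6 90 0 0 0 255;0 -0.6 90 0 0 0 255'
python3 - <<'E'
from h import *
c=cam("scene");crop(c,170,120,310,240,5,"pics/g7.png")
E
```

```text
time: 26.68
tool_pos: [0.4655, -0.0938, 0.0584]
tcp_rot: [-2.22, -2.221, -0.001]
wrist_force: [-0.8, 0.5, -0.7]
width: 0.315
```

View pics/g7.png

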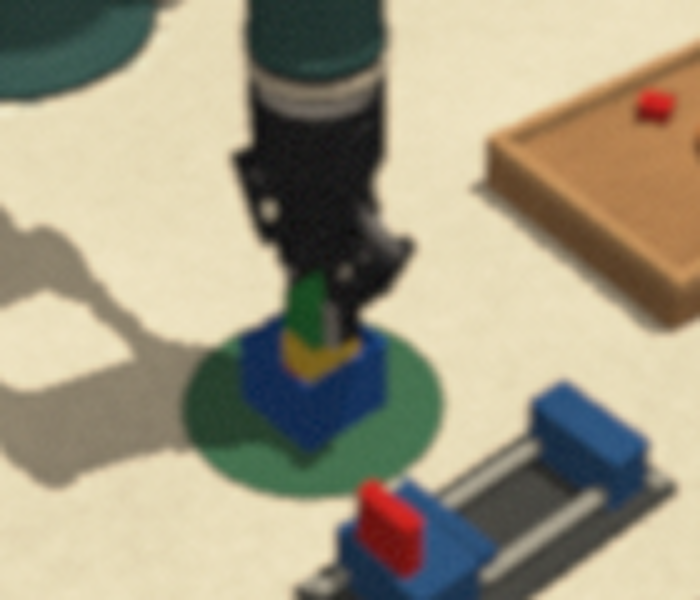

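```bash
python3 -m crank '0 0 1 0 0 0 255;0 0 1 0 0 0 0;0 0 1 0 0 0 0;0 0 1 0 0 0 0;0 0 -30 0 0 0 0;0 0 -80 0 0 0 0;0 0 -130 0 0 0 0;0 0 -130 0 0 0 0'
python3 - <<'E'
from h import *
c=cam("wrist","pics/g8.png")
plan([.618,-.177,.2],90)
E
```

```text
time: 27.72
tool_pos: [0.4689, -0.0948, 0.1931]
tcp_rot: [2.216, 2.217, 0.009]
wrist_force: [0.3, -0.3, -1.2]
width: 1.0
shift [-82.7 151.   -9. ] turn [ 0.0042 -0.0003  0.0003] dist 172.0 deg 0.2
```

View pics/g8.png

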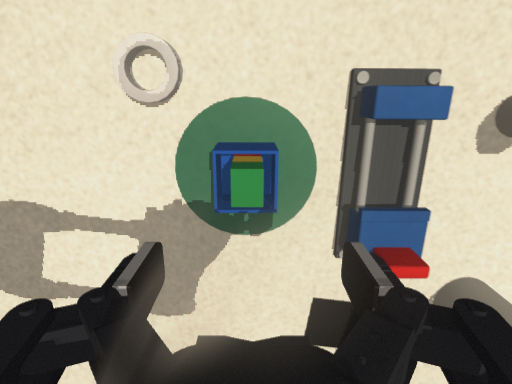

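```bash
python3 -m crank '-41 75 -9 0 0 0 0;-83 151 -9 0.004 0 0 0;-83 151 -9 0.004 0 0 0;-83 151 -9 0.004 0 0 0;-83 151 -9 0.004 0 0 0'
python3 - <<'E'
from h import *
c=cam("wrist","pics/h1.png")
face(c,(0,150,150),(8,255,255),(200,110,330,260),.09,40)
plan([.617,-.177,.058],90)
E
```

```text
time: 28.4
tool_pos: [0.6146, -0.1762, 0.1942]
tcp_rot: [-2.215, -2.215, 0.007]
wrist_force: [0.0, 0.6, 0.4]
width: 1.002
[254.5 189.3] 642 ctr [ 0.6161 -0.1762  0.09  ] sides [0.0378 0.0124] ang 0.2
shift [ -1.3   3.6 136.9] turn [-0.0084 -0.0029  0.0004] dist 137.0 deg 0.5
```

```bash
python3 -m crank '-1 2 50 -0.008 -0.003 0 0;-1 2 100 -0.008 -0.003 0 0;-1 2 125 -0.008 -0.003 0 0;-1 2 137 -0.008 -0.003 0 0;-1 2 137 -0.008 -0.003 0 255;-1 2 137 -0.008 -0.003 0 255;-1 2 137 -0.008 -0.003 0 255;-1 2 137 -0.008 -0.003 0 255;-1 2 137 -0.008 -0.003 0 255;-1 2 137 -0.008 -0.003 0 255' 60
python3 -m crank '7 0 0 0 0 0 255;14 0 0 0 0 0 255;21 0 0 0 0 0 255;28 0 0 0 0 0 255;35 0 0 0 0 0 255;42 0 0 0 0 0 255;49 0 0 0 0 0 255;54 0 0 0 0 0 255;57 0 0 0 0 0 255;58 0 0 0 0 0 255;58 0 0 0 0 0 255'
```

```text
time: 29.7
tool_pos: [0.6155, -0.1779, 0.062]
tcp_rot: [2.221, 2.222, -0.003]
wrist_force: [-9.7, -0.9, 10.8]
width: 0.452
time: 31.08
tool_pos: [0.6159, -0.1229, 0.062]
tcp_rot: [2.217, 2.22, -0.007]
wrist_force: [-9.3, -9.4, 9.1]
width: 0.457
```

```bash
python3 -m crank '0 0 0 0 0 0 0;0 0 0 0 0 0 0;0 0 0 0 0 0 0;0 0 -60 0 0 0 0;0 0 -120 0 0 0 0;-60 0 -170 0 0 0 0;-120 0 -170 0 0 0 0;-165 -15 -170 0 0 0 0;-165 -15 -170 0 0 0 0;-165 -15 -170 0 0 0 0'
python3 - <<'E'
from h import *
c=cam("wrist","pics/i1.png");print(read_state()["q"].round(2))
E
```

```text
time: 32.33
tool_pos: [0.6021, -0.284, 0.2294]
tcp_rot: [2.22, 2.22, 0.003]
wrist_force: [0.0, 0.3, 0.1]
width: 0.999
[-0.48  0.25  1.63  0.    1.26 -0.48]
```

View pics/i1.png

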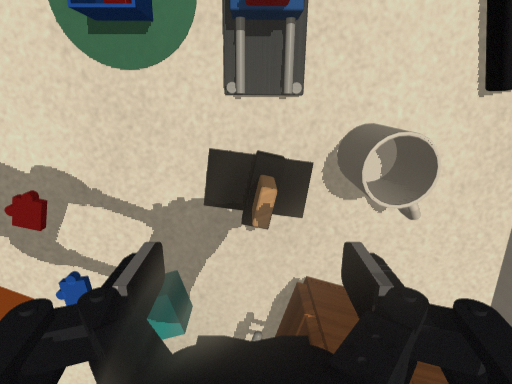

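```bash
python3 - <<'E'
from h import *
c=cam("wrist");
im=c["pixels"][130:250,190:330,::-1].astype(float); im=np.clip((im/255)**.5*255,0,255).astype(np.uint8)
cv2.imwrite("pics/i2.png",cv2.resize(im,None,fx=5,fy=5,interpolation=cv2.INTER_CUBIC))
E
```

```text
(no output)
```

View pics/i2.png

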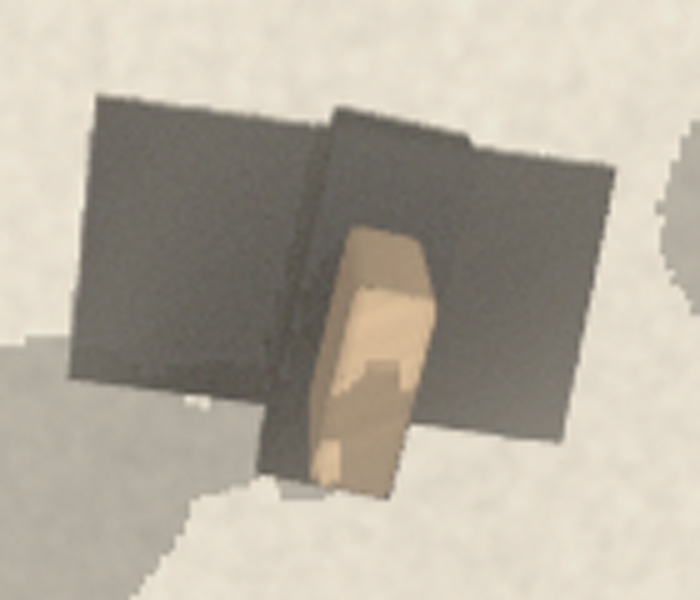

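```bash
python3 - <<'E'
from h import *
c=cam("wrist")
f=lambda L,z:np.array([plane(c,190+x/5,130+y/5,z) for x,y in L])
P=f([(362,287),(435,302),(390,498),(315,483)],.078)
Q=f([(97,95),(614,168),(562,442),(68,378)],.002)
F=f([(337,107),(470,137)],.026)
for n,X in(("grip",P),("pad",Q),("foot",F)):
    e=X[1]-X[0];print(n,X.mean(0).round(4),np.linalg.norm(np.diff(X,axis=0),axis=1).round(4),"ang",np.degrees(np.arctan2(e[1],e[0])).round(1)); print(X.round(4).tolist())
E
```

```text
grip [ 0.6166 -0.3192  0.078 ] [0.0151 0.044  0.0161] ang -12.0
[[0.6136, -0.2961, 0.078], [0.6284, -0.2992, 0.078], [0.62, -0.3424, 0.078], [0.6042, -0.339, 0.078]]
pad [ 0.61   -0.3158  0.002 ] [0.1285 0.0737 0.1296] ang -8.1
[[0.5513, -0.2702, 0.002], [0.6785, -0.2882, 0.002], [0.6693, -0.3613, 0.002], [0.5409, -0.3436, 0.002]]
foot [ 0.6247 -0.2723  0.026 ] [0.0314] ang -12.7
[[0.6094, -0.2688, 0.026], [0.64, -0.2757, 0.026]]
```

```bash
python3 - <<'E'
from h import *
plan([.6162,-.3185,.13],78);plan([.6162,-.3185,.039],78)
E
```

```text
shift [-35.7  13.3  99.5] turn [0.0027 0.0004 0.2115] dist 107.0 deg 12.1
shift [-35.6  13.1 190.5] turn [0.0027 0.0004 0.2115] dist 194.0 deg 12.1
```

```bash
python3 -m crank '-18 7 50 0.0027 0 0.1 0;-36 13 98 0.0027 0 0.2115 0;-36 13 100 0.0027 0 0.2115 0;-36 13 100 0.0027 0 0.2115 0'
python3 - <<'E'
from h import *
c=cam("wrist","pics/i3.png")
E
```

```text
time: 32.98
tool_pos: [0.6161, -0.3194, 0.1306]
tcp_rot: [2.44, 1.977, -0.0]
wrist_force: [0.6, -0.1, -0.2]
width: 1.003
```

View pics/i3.png

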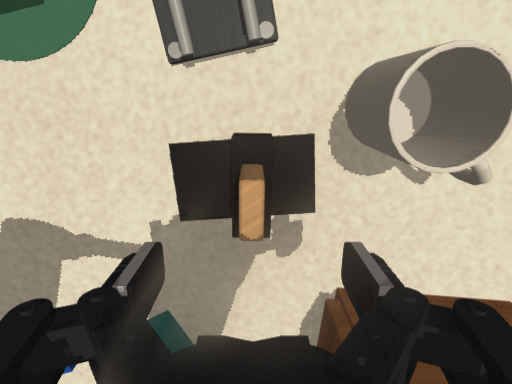

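```bash
python3 - <<'E'
from h import *
c=cam("wrist")
for u,v,z in((455,105,.09),(390,105,.09),(480,180,.05),(455,172,.09),(350,100,0),(251.5,178,.078),(251.5,240,.078)):print(u,v,plane(c,u,v,z).round(4))
E
```

```text
455 105 [ 0.7478 -0.2761  0.09  ]
390 105 [ 0.7106 -0.2682  0.09  ]
480 180 [ 0.7907 -0.343   0.05  ]
455 172 [ 0.7471 -0.3171  0.09  ]
350 100 [ 0.7152 -0.2677  0.    ]
251.5 178 [ 0.6217 -0.2977  0.078 ]
251.5 240 [ 0.6122 -0.3422  0.078 ]
```

```bash
python3 -m crank '0 1 40 0 0 0 0;0 1 75 0 0 0 0;0 1 90 0 0 0 0;0 1 92 0 0 0 0;0 1 92 0 0 0 255;0 1 92 0 0 0 255;0 1 92 0 0 0 255;0 1 92 0 0 0 255;0 1 92 0 0 0 255;0 1 92 0 0 0 255;0 1 92 0 0 0 255' 90
python3 -m crank '0 0 -15 0 0 0 255;0 0 -40 0 0 0 255;0 0 -80 0 0 0 255;0 0 -120 0 0 0 255;0 0 -120 0 0 0 255'
python3 - <<'E'
from h import *
c=cam("wrist","pics/i4.png")
plan([.47,.06,.22],180)
E
```

```text
time: 34.45
tool_pos: [0.6167, -0.3209, 0.0382]
tcp_rot: [2.442, 1.974, -0.0]
wrist_force: [-1.1, 0.5, 3.1]
width: 0.197
time: 35.08
tool_pos: [0.6194, -0.3224, 0.1637]
tcp_rot: [2.435, 1.969, 0.005]
wrist_force: [0.2, 0.3, -1.9]
width: 0.196
shift [ 341.9 -224.1  -61.4] turn [ 1.500e-03  6.300e-03 -1.782e+00] dist 413.0 deg 102.1
```

View pics/i4.png

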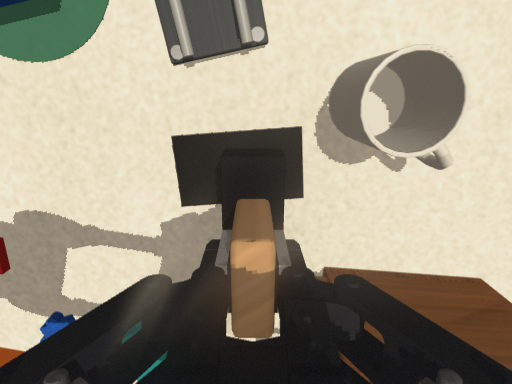

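```bash
python3 - <<'E'
from h import *
c=cam("wrist")
P=np.array([plane(c,u,v,.002) for u,v in((173,137),(302,127),(303,196),(181,206))]);print(P.round(4),P.mean(0));e=P[1]-P[0];print(np.degrees(np.arctan2(e[1],e[0])))
E
python3 -m crank '30 -20 -61 0 0 -0.15 255;80 -50 -61 0 0 -0.3 255;130 -84 -61 0 0 -0.48 255;180 -116 -61 0 0 -0.66 255;230 -150 -61 0 0 -0.84 255;280 -185 -61 0 0 -1.02 255;310 -205 -61 0 0 -1.2 255;342 -224 -61 0.0015 0.006 -1.38 255;342 -224 -61 0.0015 0.006 -1.56 255;342 -224 -61 0.0015 0.006 -1.782 255;342 -224 -61 0.0015 0.006 -1.782 255;342 -224 -61 0.0015 0.006 -1.782 255;342 -224 -61 0.0015 0.006 -1.782 255'
python3 - <<'E'
from h import *
c=cam("wrist","pics/j1.png");print(read_state()["q"].round(2))
E
```

```text
[[ 0.5506 -0.2701  0.002 ]
 [ 0.6758 -0.2871  0.002 ]
 [ 0.6653 -0.3572  0.002 ]
 [ 0.5383 -0.341   0.002 ]] [ 0.60748326 -0.31385288  0.002     ]
-7.75737019951023
time: 36.8
tool_pos: [0.4688, 0.0606, 0.2179]
tcp_rot: [-0.003, -3.137, -0.003]
wrist_force: [-0.3, 0.3, -1.6]
width: 0.198
[ 0.07 -0.11  2.03  0.    1.23 -1.5 ]
```

View pics/j1.png

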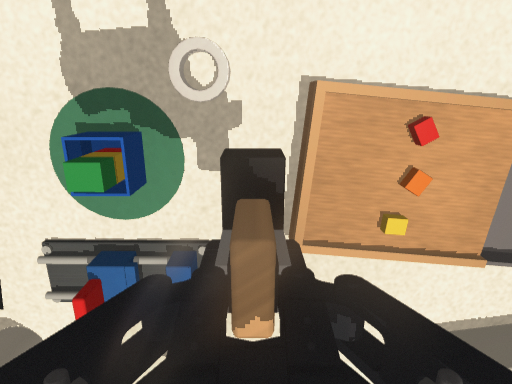

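```bash
python3 - <<'E'
from h import *
c=cam("wrist");crop(c,280,60,512,280,3.4,"pics/j2.png")
for n,u,v in(("red",424.5,131),("or",417,181),("yel",396,222)): print(n,plane(c,u,v,.044).round(4))
E
```

```text
red [0.4295 0.2383 0.044 ]
or [0.4827 0.2388 0.044 ]
yel [0.5304 0.2226 0.044 ]
```

View pics/j2.png

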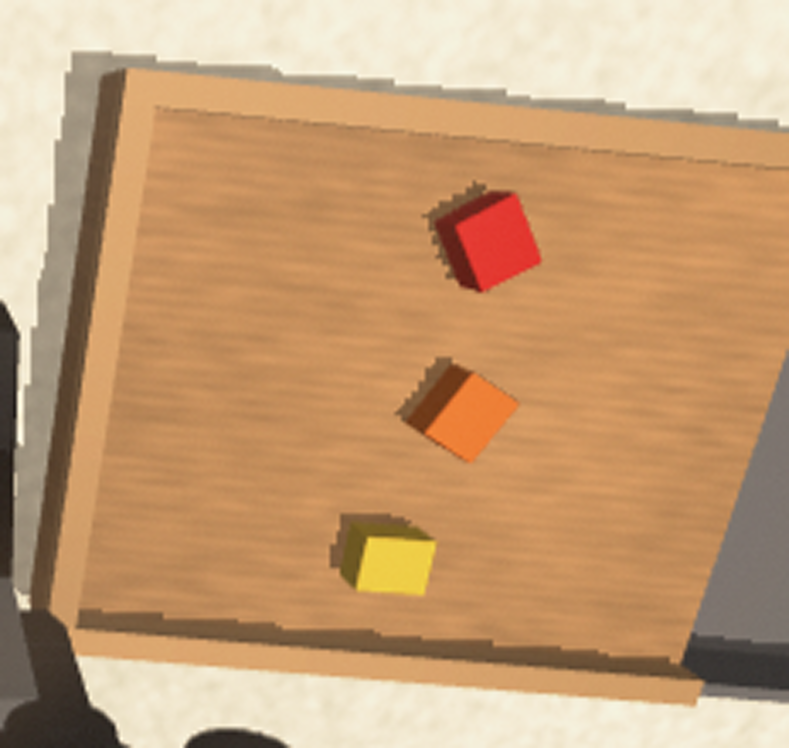

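```bash
python3 - <<'E'
from h import *
c=cam("wrist")
g=lambda x,y,z:plane(c,280+x/3.4,60+y/3.4,z)
A=g(127,69,.042);a=g(157,106,.042);b=g(78,628,.042);d=g(694,706,.042);r=g(789,133,.042);e1=g(683,660,.03);e2=g(785,355,.03);d2=g(700,680,.042)
for n,p in zip("A a b d r e1 e2".split(),(A,a,b,d,r,e1,e2)):print(n,p.round(4))
an=lambda p,q:np.degrees(np.arctan2(*(q-p)[1::-1]))
print(an(a,b),np.linalg.norm(b-a),an(A,r),an(e2,e1))
E
```

```text
A [0.3802 0.1257 0.042 ]
a [0.3905 0.1351 0.042 ]
b [0.5596 0.1198 0.042 ]
d [0.5902 0.3363 0.042 ]
r [0.3983 0.3224 0.042 ]
e1 [0.5789 0.3386 0.03  ]
e2 [0.4679 0.348  0.03  ]
-5.170105372506555 0.16983332807748222 84.74732881862349 -4.823823296746037
```

```bash
cat >> h.py <<'E'
BC=np.array([.4844,.2320]);BY=np.radians(-5.1)
def bw(x,y): return BC+np.array([x*np.cos(BY)-y*np.sin(BY),x*np.sin(BY)+y*np.cos(BY)])/1000
def wb(p): d=np.array(p[:2])-BC; return np.array([d[0]*np.cos(BY)+d[1]*np.sin(BY),-d[0]*np.sin(BY)+d[1]*np.cos(BY)])*1000
E
python3 - <<'E'
from h import *
plan([*bw(24,-70),.13],174.9); plan([*bw(24,-70),.0675],174.9)
E
```

```text
shift [-33.3  99.4  88.4] turn [ 0.0019 -0.0042  0.0879] dist 137.0 deg 5.0
shift [-33.5  99.3 150.9] turn [ 0.0019 -0.0042  0.0879] dist 184.0 deg 5.0
```

```bash
python3 -m crank '-17 50 44 0 0 0.05 255;-33 99 75 0.002 -0.004 0.088 255;-33.4 99.4 100 0.002 -0.004 0.088 255;-33.4 99.4 120 0.002 -0.004 0.088 255;-33.4 99.4 135 0.002 -0.004 0.088 255;-33.4 99.4 144 0.002 -0.004 0.088 255;-33.4 99.4 149 0.002 -0.004 0.088 255;-33.4 99.4 150 0.002 -0.004 0.088 255;-33.4 99.4 150 0.002 -0.004 0.088 255'
python3 - <<'E'
from h import *
s=read_state();print(wb(s["tool_pos"]),s["wrist_force"])
c=cam("wrist","pics/j3.png");print(s["q"].round(2))
c=cam("scene");crop(c,250,100,400,210,5,"pics/j4.png")
plan([*bw(24,115),.0675],174.9)
E
```

```text
time: 38.08
tool_pos: [0.5024, 0.1605, 0.0691]
tcp_rot: [0.139, 3.137, 0.0]
wrist_force: [0.2, 0.4, 0.1]
width: 0.196
[ 24.32188484 -69.65214916] [0.23052736 0.35768306 0.12542697]
[ 0.26  0.15  2.07 -0.    0.92 -1.22]
shift [1.000e-01 1.846e+02 1.700e+00] turn [0.0004 0.0011 0.001 ] dist 185.0 deg 0.1
```

View pics/j3.png

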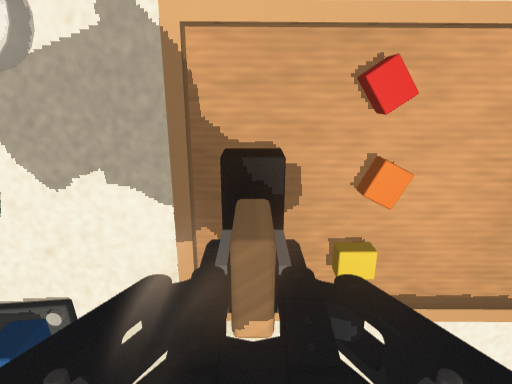

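View pics/j4.png

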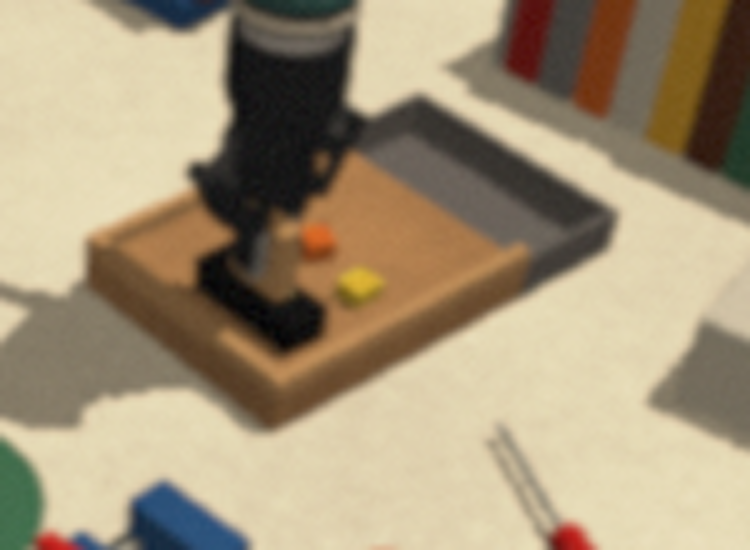

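```bash
python3 -m crank '0 10 2 0 0 0 255;0 20 2 0 0 0 255;0 30 2 0 0 0 255;0 40 2 0 0 0 255;0 50 2 0 0 0 255;0 60 2 0 0 0 255;0 70 2 0 0 0 255;0 80 2 0 0 0 255;0 90 2 0 0 0 255;0 100 2 0 0 0 255'
python3 - <<'E'
from h import *
s=read_state();print(wb(s["tool_pos"]),s["wrist_force"])
c=cam("wrist","pics/j5.png")
E
```

```text
time: 39.42
tool_pos: [0.512, 0.2599, 0.0683]
tcp_rot: [0.137, 3.136, -0.002]
wrist_force: [-0.5, -4.9, 6.4]
width: 0.203
[25.02041754 30.28125993] [-0.51340166 -4.86520052  6.43930748]
```

View pics/j5.png

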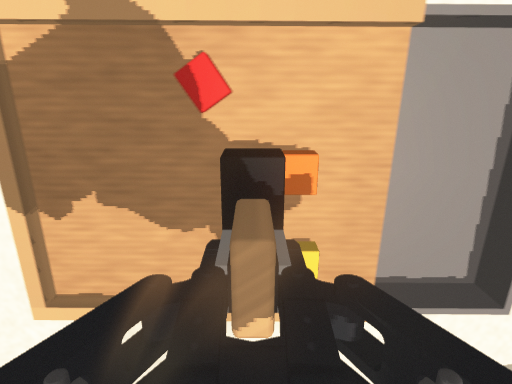

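```bash
python3 -m crank '0 10 -1 0 0 0 255;0 20 -1 0 0 0 255;0 30 -1 0 0 0 255;0 40 -1 0 0 0 255;0 50 -1 0 0 0 255;0 60 -1 0 0 0 255;0 70 -1 0 0 0 255;0 78 -1 0 0 0 255;0 84 -1 0 0 0 255;0 88 -1 0 0 0 255;0 88 -1 0 0 0 255'
python3 - <<'E'
from h import *
s=read_state();print(wb(s["tool_pos"]),s["wrist_force"])
c=cam("wrist","pics/j6.png")
E
```

```text
time: 40.85
tool_pos: [0.5189, 0.3486, 0.0683]
tcp_rot: [0.137, 3.137, 0.001]
wrist_force: [-0.6, -1.8, 5.4]
width: 0.199
[ 24.02869349 119.17966572] [-0.58997723 -1.82345087  5.38393417]
```

View pics/j6.png

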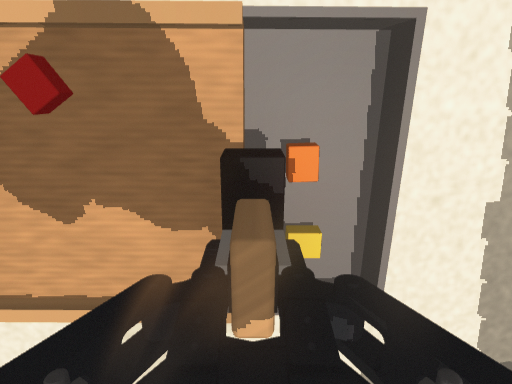

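Orange and yellow are in the trough (303,163 and 303,242). Lift and go behind the red chip.

```bash
python3 - <<'E'
from h import *
plan([*bw(-40,-65),.125],174.9);plan([*bw(-40,-65),.067],174.9)
E
```

```text
shift [  64.2 -184.   -57. ] turn [0.0007 0.001  0.0015] dist 203.0 deg 0.1
shift [  64.3 -184.1    1. ] turn [0.0007 0.001  0.0015] dist 195.0 deg 0.1
```

```bash
python3 -m crank '0 0 -30 0 0 0 255;0 0 -58 0 0 0 255;20 -50 -58 0 0 0 255;40 -100 -58 0 0 0 255;60 -150 -58 0 0 0 255;60 -184 -58 0 0 0 255;60 -184 -58 0 0 0 255;60 -184 -58 0 0 0 255'
python3 - <<'E'
from h import *
s=read_state();print(wb(s["tool_pos"]),s["tool_pos"])
c=cam("wrist","pics/k1.png")
m=blobs(mask(c,(0,150,100),(8,255,255),(255,0,500,250)),100)
for b in m: p=plane(c,*b[0],.042);print(b[0],wb(p))
E
```

```text
time: 41.9
tool_pos: [0.4427, 0.1704, 0.1254]
tcp_rot: [0.139, 3.138, 0.002]
wrist_force: [-0.4, 0.4, -2.4]
width: 0.199
[-36.10555003 -65.0396708 ] [0.44265573 0.17042739 0.12538974]
(np.float64(340.6), np.float64(169.3)) [-56.48673273   2.60942182]
```

View pics/k1.png

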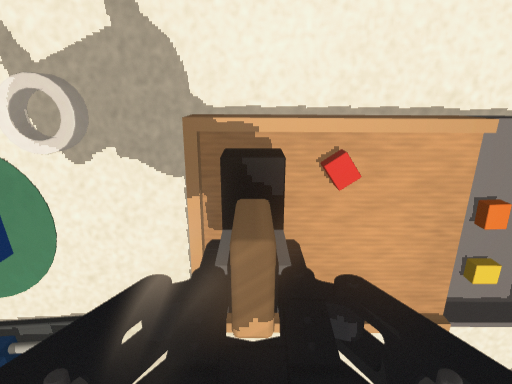

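```bash
python3 -m crank '0 0 25 0 0 0 255;0 0 45 0 0 0 255;0 0 54 0 0 0 255;0 0 57 0 0 0 255;0 10 57 0 0 0 255;0 20 57 0 0 0 255;0 30 57 0 0 0 255;0 40 57 0 0 0 255;0 50 57 0 0 0 255;0 60 57 0 0 0 255;0 70 57 0 0 0 255;0 80 57 0 0 0 255;0 90 57 0 0 0 255;0 100 57 0 0 0 255'
python3 -m crank '0 10 0 0 0 0 255;0 20 0 0 0 0 255;0 30 0 0 0 0 255;0 40 0 0 0 0 255;0 50 0 0 0 0 255;0 60 0 0 0 0 255;0 70 0 0 0 0 255;0 76 0 0 0 0 255;0 82 0 0 0 0 255;0 84 0 0 0 0 255;0 84 0 0 0 0 255'
python3 - <<'E'
from h import *
s=read_state();print(wb(s["tool_pos"]),s["wrist_force"])
c=cam("wrist","pics/k2.png")
E
```

```text
time: 43.7
tool_pos: [0.4513, 0.2699, 0.0685]
tcp_rot: [-0.138, -3.138, 0.0]
wrist_force: [-0.8, -0.6, -0.5]
width: 0.199
time: 45.08
tool_pos: [0.4586, 0.353, 0.0684]
tcp_rot: [-0.138, -3.138, 0.0]
wrist_force: [-0.4, 0.4, -1.3]
width: 0.199
[-36.44309868 118.18413701] [-0.38015495  0.36923179 -1.34573474]
```

View pics/k2.png

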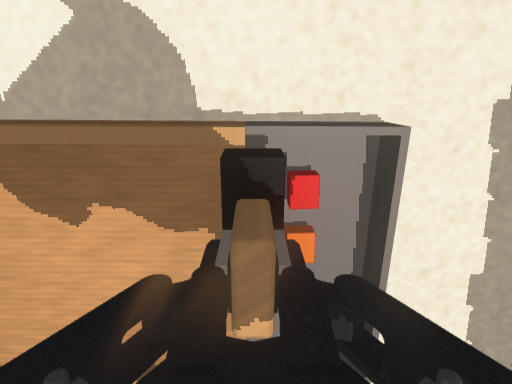

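```bash
python3 -m crank '0 0 -40 0 0 0 255;0 0 -90 0 0 0 255;0 -50 -150 0 0 0 255;0 -100 -150 0 0 0 255;0 -150 -150 0 0 0 255;0 -150 -150 0 0 0 255'
python3 - <<'E'
from h import *
c=cam("wrist","pics/l1.png")
c=cam("top","pics/l2.png");crop(c,100,180,210,250,6,"pics/l3.png")
c=cam("scene");crop(c,250,100,400,210,5,"pics/l4.png")
plan([.6085,-.315,.2],172)
E
```

```text
time: 45.88
tool_pos: [0.4449, 0.2006, 0.2187]
tcp_rot: [0.145, 3.138, -0.001]
wrist_force: [-0.2, 1.0, -1.6]
width: 0.196
shift [-208.2 -502.3   18.3] turn [0.0006 0.0001 0.051 ] dist 544.0 deg 2.9
```

View pics/l1.png

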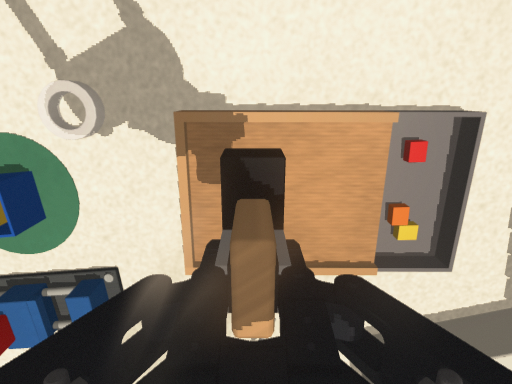

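View pics/l4.png

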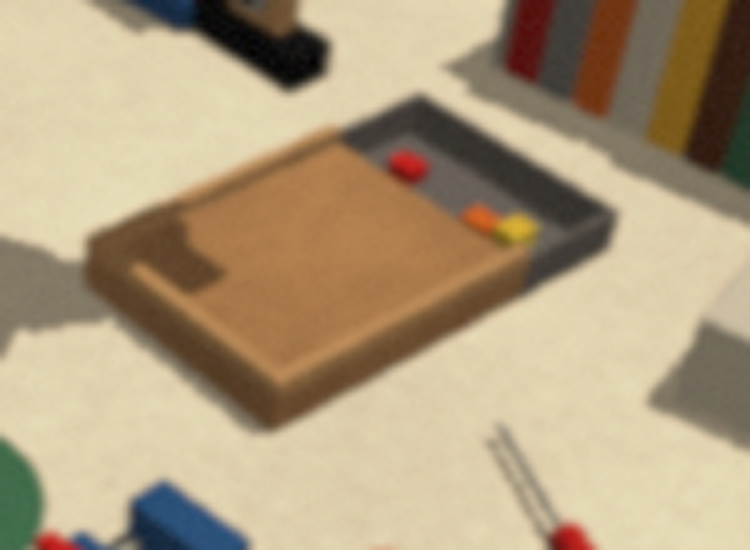

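View pics/l2.png

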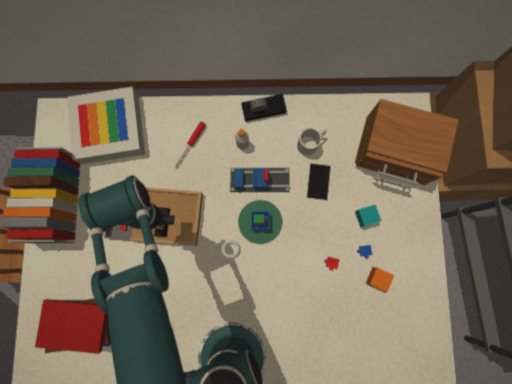

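```bash
python3 -m crank '-20 -50 0 0 0 0 255;-41 -100 0 0 0 0.01 255;-62 -150 0 0 0 0.015 255;-83 -200 0 0 0 0.02 255;-104 -250 0 0 0 0.025 255;-125 -300 0 0 0 0.03 255;-145 -350 0 0 0 0.035 255;-166 -400 5 0 0 0.04 255;-187 -450 10 0 0 0.051 255;-208 -502 18 0 0 0.051 255;-208 -502 18 0 0 0.051 255;-208 -502 18 0 0 0.051 255;-208 -502 18 0 0 0.051 255'
python3 - <<'E'
from h import *
c=cam("wrist","pics/m1.png")
print(read_state()["q"].round(2)); plan([.6085,-.315,.2],172)
E
```

```text
time: 47.65
tool_pos: [0.609, -0.313, 0.2005]
tcp_rot: [-0.215, -3.134, -0.001]
wrist_force: [-0.3, 0.4, -0.1]
width: 0.205
[-0.51  0.3   1.61  0.    1.23 -1.95]
shift [ 0.2 -1.9  0.8] turn [0.0001 0.0001 0.0026] dist 2.0 deg 0.1
```

View pics/m1.png

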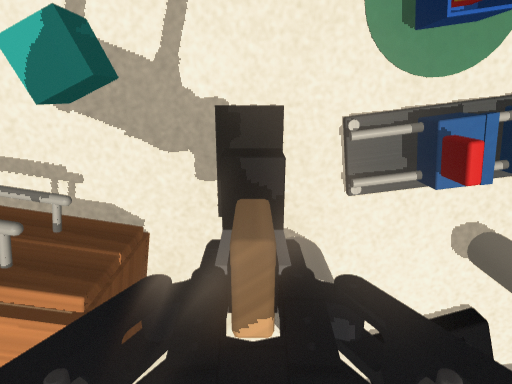

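```bash
python3 - <<'E'
from h import *
c=cam("wrist");a=plane(c,217,106,.002);b=plane(c,283.5,106,.002);print(a,b,(a+b)/2,np.linalg.norm(a-b)); e=b-a;print(np.degrees(np.arctan2(e[1],e[0])))
f1=plane(c,221,153,.19-.0365-.0);print(f1)
m=(a+b)/2; k=m+.065*np.array([np.cos(np.radians(-8)),np.sin(np.radians(-8)),0]);print("pad ctr",k)
plan([.6085,-.315,.0385],172)
E
```

```text
[ 0.54135082 -0.341731    0.002     ] [ 0.55116284 -0.27058325  0.002     ] [ 0.54625683 -0.30615713  0.002     ] 0.07182115438800327
82.14784080767541
[ 0.56721427 -0.32654202  0.1535    ]
pad ctr [ 0.61062426 -0.31520338  0.002     ]
shift [  0.2  -1.7 162.5] turn [-0.0001  0.0004  0.0025] dist 162.0 deg 0.1
```

```bash
python3 -m crank '-2 -2 45 0 0 0.0025 255;-2 -2 90 0 0 0.0025 255;-2 -2 125 0 0 0.0025 255;-2 -2 145 0 0 0.0025 255;-2 -2 155 0 0 0.0025 255;-2 -2 160 0 0 0.0025 255;-2 -2 162 0 0 0.0025 255;-2 -2 163 0 0 0.0025 255;-2 -2 163 0 0 0.0025 255'
python3 - <<'E'
from h import *
c=cam("wrist","pics/m2.png")
c=cam("scene");crop(c,160,210,280,300,5,"pics/m3.png")
E
```

```text
time: 48.88
tool_pos: [0.6108, -0.3174, 0.0384]
tcp_rot: [0.222, 3.133, -0.001]
wrist_force: [-0.1, 0.6, -0.4]
width: 0.198
```

View pics/m3.png

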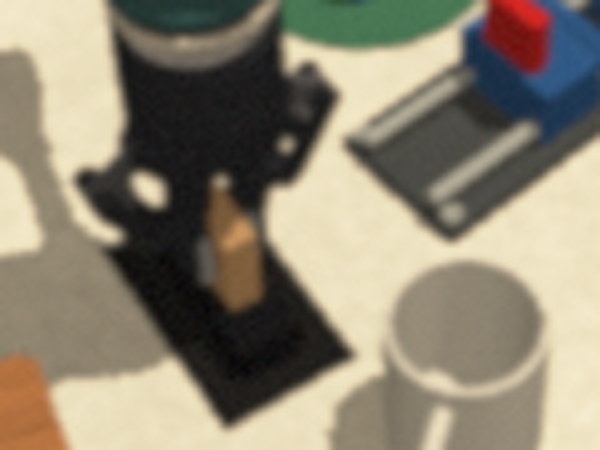

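```bash
python3 -m crank '0 2 0 0 0 0 255;0 2 1.5 0 0 0 255;0 2 2 0 0 0 255'
python3 -m crank '0 0 0 0 0 0 0;0 0 0 0 0 0 0;0 0 0 0 0 0 0;0 0 -40 0 0 0 0;0 0 -90 0 0 0 0;0 0 -150 0 0 0 0;0 0 -190 0 0 0 0;0 0 -190 0 0 0 0'
python3 - <<'E'
from h import *
c=cam("wrist","pics/m4.png")
im=c["pixels"][:,:,::-1].astype(float); im=((im/255)**.5*255).astype(np.uint8)
cv2.imwrite("pics/m5.png",cv2.resize(im[90:290,180:330],None,fx=4,fy=4,interpolation=cv2.INTER_CUBIC)[:600])
E
```

```text
time: 49.35
tool_pos: [0.6111, -0.3156, 0.0383]
tcp_rot: [0.222, 3.133, -0.002]
wrist_force: [-4.5, 0.8, 12.0]
width: 0.195
time: 50.35
tool_pos: [0.6132, -0.3164, 0.2313]
tcp_rot: [0.221, 3.125, -0.006]
wrist_force: [-0.1, -0.2, 0.3]
width: 0.999
```

View pics/m4.png

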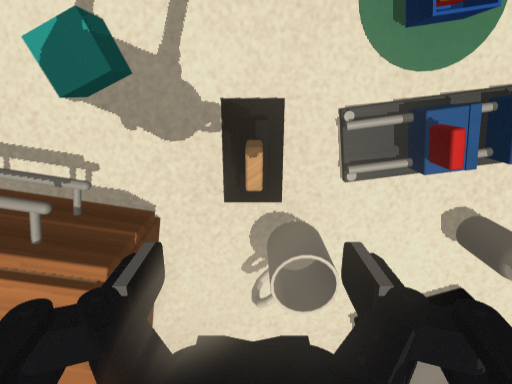

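View pics/m5.png

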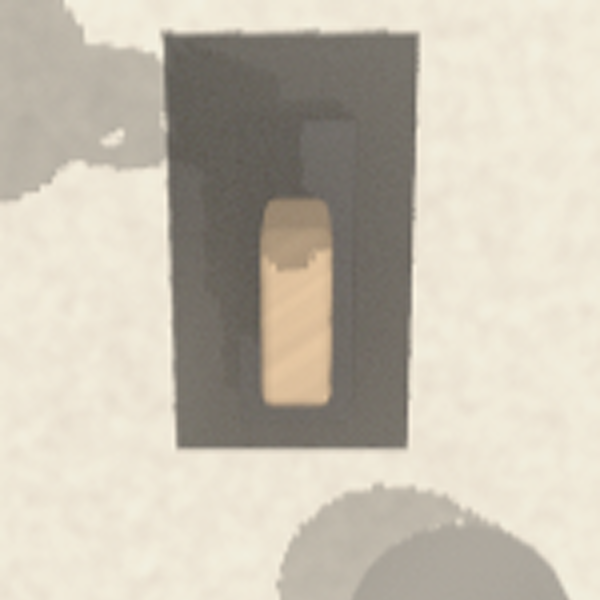

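```bash
python3 - <<'E'
from h import *
c=cam("wrist");f=lambda L,z:np.array([plane(c,180+x/4,90+y/4,z) for x,y in L])
Q=f([(164,33),(418,33),(408,447),(178,447)],.002);P=f([(261,226),(331,226),(331,404),(262,404)],.08);F=f([(302,119),(355,119)],.028)
print("pad",Q.mean(0),np.linalg.norm(np.diff(Q,axis=0),axis=1),"grip",P.mean(0),np.linalg.norm(np.diff(P,axis=0),axis=1)); print(F)
# other checks
t=cam("top","pics/n1.png");crop(t,225,150,365,250,5,"pics/n2.png")
plan([.50,-.10,.25],180)
E
```

```text
pad [ 0.60555277 -0.31375383  0.002     ] [0.07347295 0.12708786 0.07365508] grip [ 0.60757673 -0.31298552  0.08      ] [0.01670549 0.04459165 0.01721667]
[[ 0.56507664 -0.30524493  0.028     ]
 [ 0.56712317 -0.29085227  0.028     ]]
shift [139.  196.9 -25.6] turn [ 0.001  -0.0022 -0.1414] dist 242.0 deg 8.1
```

View pics/n2.png

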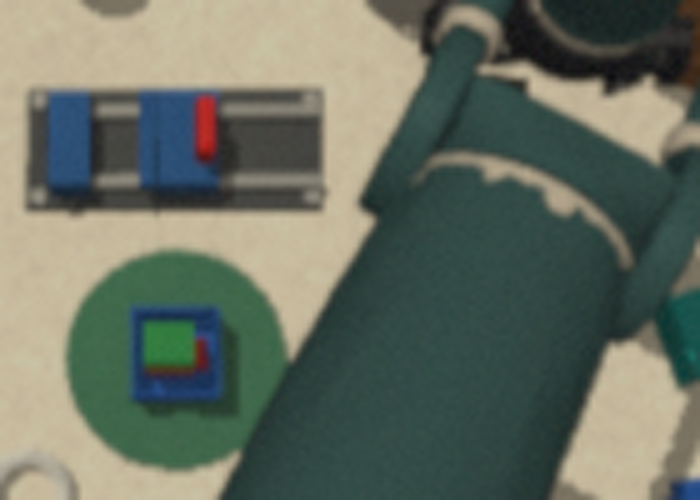

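```bash
python3 -m crank '40 50 -40 0 0 0 0;80 100 -60 0 0 0 0;120 150 -80 0 0 -0.1 0;139 197 -80 0 0 -0.14 0;139 260 -80 0 0 -0.14 0;139 300 -80 0 0 -0.14 0;139 300 -80 0 0 -0.14 0;139 300 -80 0 0 -0.14 0'
python3 - <<'E'
from h import *
c=cam("wrist","pics/o1.png");c=cam("scene","pics/o2.png")
E
```

```text
time: 51.5
tool_pos: [0.5144, 0.0014, 0.3036]
tcp_rot: [-0.001, -3.138, 0.001]
wrist_force: [-0.5, -0.2, -0.1]
width: 1.004
```

View pics/o1.png

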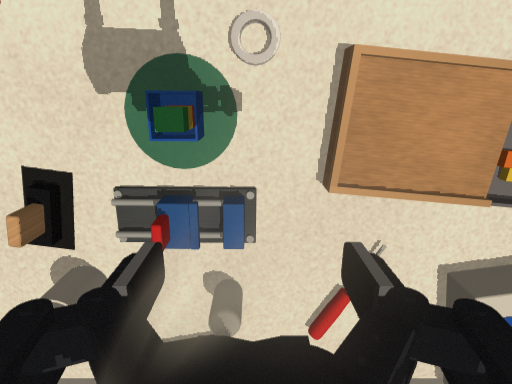

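View pics/o2.png

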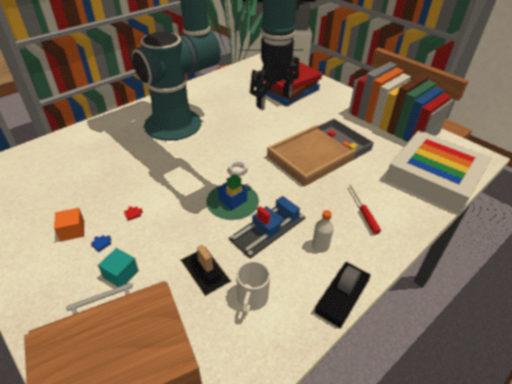

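The pictures show the vise shut and empty, the piece standing in the pot on the mat, the board clear with the chips in the trough, and the scraper on its pad. I'm handing in.

```bash
python3 - <<'E'
from workcell import job
print(job.finish_job())
E
```

```text
the job is handed in; nothing more can be done
None
```

The job is done and handed in at about 51.5 s of robot time, with no sign of a failure in the last checks. The hand-in gave no verdict.

- **Pot:** I turned it over in two quarter-turns and set it mouth-up on the mat, within about 1 mm of the mat's middle. My first grasp ran into a wrist joint's limit and shifted the pot about 8 mm, so I measured again and grasped with less tilt. I turned the pot before opening the vise, reading "must first be turned" that way.
- **Vise and piece:** The jaw opened 54 to 55 mm by my measurements. I then lifted the piece out and stood it upright in the pot. After I pushed the jaw 55 mm back against its stop, it looked the same from above as at the start.
- **Chips:** Only red, orange and yellow were there. Two scraper strokes put all three in the trough, and the last close views show the board clear. The fingers never touched a chip.
- **Scraper:** It stands on the pad about 2 mm from the middle. It now lies along the pad's length, so the whole foot is on it. At the start it stood crosswise and overhung the pad.

My wrist-camera measurements of the pad's middle differed by 2 to 5 mm between views. I judged the 2 mm offset of the scraper within a single view.

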